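Clear a broken gel comb off the light box

ROBOT

A 7-joint arm with a two-finger parallel gripper is mounted at the origin on the work surface. World frame = base frame: x ahead of the robot, y to its left, z up, the work surface at z = 0. Lengths are in m, angles in rad, forces in N, time in s.
With the tool pointing down it reaches from about 0.4 to 0.85 m from the base axis. Payload 4.5 kg.
Tool frame: the origin (TCP) lies midway between the tips of the shut fingers; the grasp point (between the pads) lies 19 mm behind it; z points along the fingers, y is the direction in which the jaws open and shut (so a half turn about z gives the same grasp; the last joint's range is limited). The gripper opens to 88 mm and grips with 3 to 60 N. Pads are 18 mm wide; open, the fingers measure 123 mm over their backs; the gripper's body (75 mm by 187 mm) begins 45 mm behind the grasp point.
Start: joints at [1.163, 0.689, -0.195, 1.565, 0.157, 0.902, -0.215], TCP at [0.267, -0.565, 0.239] pointing down, gripper open.
Joint ranges: [-3.01, 3.01], [-0.46, 2.08], [-1.47, 1.51], [0.13, 2.56], [-1, 4.14], [0.04, 2.09], [-2.66, 2.66]. Speed limits (rad/s): [2.57, 2.57, 3.14, 3.14, 3.14, 3.14, 3.14].

INTERFACE

Orientations are given as a unit quaternion [x, y, z, w].
In Python, from plant import r gives the robot as it stands. The module is installed in compiled form; this text tells all that it offers.
- The arm moves only by the tool carry_out, never from a script. Its argument "commands" is a list of rows, each a list of 6 numbers: the shift along the tool's x, y, z in m, then the turn, a rotation vector about the tool's x, y, z in degrees. In form: [[dx, dy, dz, wx, wy, wz], ...]. A call has 1 to 12 rows; each row is the pose to reach, as a shift and turn from the pose commanded when the call began, along the tool's axes at that moment; what a row does not reach only later rows make up. A row lasts 1/10 s, in which the tool goes at most 50 mm and 8.59 degrees, less where a joint would pass 70% of its speed; a pose out of reach is approached as far as the arm can. A call with a gripper value outside its range is refused whole. "fingers" is the closure in counts, from 0 (fully open) to 255 (shut), set as the call begins (left out, the last holds). The fingers move at their own pace and stop on an object; "grip_force" is the grip in N (left out, the last holds). Time passes only in rows, so rows that repeat a pose let the fingers close. It gives the time, the measured TCP pose, the force and the opening at its end, in the units of the state.
- r.get_state(): the state, without advancing time (a new reading comes with each control period).
- r.snapshot(name): name is "side" or "top"; returns a dict with "img" (480x640x3 uint8, blue, green, red), "intrinsics" (3x3 intrinsics, pixels), "extrinsics" (4x4, takes a point from camera to world coordinates). Camera axes: x right, y down, z forward; pixel columns grow to the right and rows downward; lengths in m; the calibration is good to about 2 mm. A picture is of the moment at which its call begins. There is no depth.
- r.finish_job(): hands the job in, once; it reports no verdict.
Trained networks look in a picture, given as the dict that the camera call returned (one of the last four; its "shot" number tells which), for a name from the list of things; names that differ only in an ending like _2 or _b are one class to them, and where a whole thing is asked for, a point or a joint stands for the part that bears it (a point fixed in the world has none). Each returns a list of dicts, best first, with "p" (0 to 1); they miss things now and then, are a little off and sometimes report something else, mostly with a low value. They report only what shows in the picture. A call takes as long as a camera call. They do not tell look-alikes from the thing itself.
- r.spot_in(picture, label): "xyz" ([x, y, z] in m, in world coordinates, good to about 4 mm: the middle of the surface that is visible of it).
- r.spot_point(picture, label): "xyz" ([x, y, z] in m, in world coordinates, good to about 4 mm: a listed point, or the origin of a listed thing).
The state is a dict: "clock": time; "q": joint angles; "qd": joint speeds; "joint_torque": joint torques, N m; "tool_pos": TCP position; "eef_rot": TCP orientation; "contact_force": force on the tool from outside, world axes, zero at the start; "moment": the same for the moment, N m; "opening": opening from 0.0 (shut) to 1.0 (fully open).
Only numpy, scipy, OpenCV 4.12 (cv2) and the standard library are available. Lean on these libraries where they do the work, as an engineer would, in place of code of your own. Each camera call takes 0.05 s, during which the arm holds its last target.

TASK

A gel comb has snapped on the light box: slide the white waste tray squarely up against the front of the box, under its lip, then take the scraper and, reaching in under the half-open cover, bring its edge down gently on the glass behind the red pieces and, keeping it lightly pressed, draw all five off the front into the tray. The glass cracks under a knock or a hard push; keep the gripper's fingers off the dye-stained pieces, do not lean on the cover, leave everything else on the bench alone, and stand the scraper back on its green mat.

Things in the scene. Friction and masses are not known exactly. Their poses are not given: they have to be found in the camera images.
- lightbox: grey gel light box, fixed to the bench, 220 mm wide (its x) x 230 mm deep (its y) x 75 mm high. Origin on the bench under the centre of the housing; its -y side is the open front, its +y side the hinge side. Upright front face of the housing at y = -115 mm from the origin
- screen: flat top of the light box: level pale blue glass 75 mm above the bench; same origin and axes as the box. Side rims 8 mm high leave 196 mm clear (x = -98 to 98 mm); a back rim begins at y = 103 mm. No rim in front: the top runs out as a lip 15 mm thick, 25 mm beyond the front face. Stiff: touch it down at under 10 mm/s; it cracks if the scraper bears on it with over 25 N
- lip (a point): middle of the front edge of the lip, on the top surface (x = 0, y = -140 mm, 75 mm above the bench); same axes as the light box
- cover: clear amber cover of the light box, fixed half open; same origin and axes as the box. Flat panel 210 mm wide (x), 235 mm long, 10 mm thick at its black frame, hinged at y = 108 mm, 87 mm above the bench, sloping up and forward over the screen at 62 degrees to the level; its upper edge is 293 mm above the bench near y = 0. It cannot be moved; keep robot and scraper off it
- tray: white open waste tray, loose, 260 mm (its x) x 130 mm (its y) x 45 mm high, walls 4 mm, 350 g, origin under its centre. It fits under the lip (60 mm clear) and stands snug when its long wall touches the housing's front face. It starts 40 to 90 mm short of that, a little askew
- mat: green mat fixed on the bench, 170 mm (x) x 100 mm (y) x 3 mm, origin at its underside's centre; home of the scraper
- scraper: loose block scraper, 160 g, upright on the mat; origin under its centre, z up. Blue block 110 (x) x 18 (y) mm, z = 8 to 26 mm, below it two white blade strips 110 x 2.5 mm splayed outward 35 degrees: their edges run along x at y = +-14 mm, z = 0 to 1.5 mm. With the block leant 35 degrees towards one blade, that blade stands upright. Black grip on top: 40 (x) x 26 (y) mm, z = 26 to 72 mm
- chip1: a snapped piece of a red acrylic gel comb, bar 38 x 15 mm with two teeth, 27 mm deep over all, 7 mm thick, 10 g, lying flat on the screen at the start; origin at the middle of its underside (the bar runs along its x, teeth point to its y)
- chip2: a snapped piece of a red acrylic gel comb, bar 30 x 15 mm with two teeth, 29 mm deep over all, 7 mm thick, 10 g, lying flat on the screen at the start; origin at the middle of its underside (the bar runs along its x, teeth point to its y)
- chip3: a snapped piece of a red acrylic gel comb, bar 34 x 15 mm with one tooth, 29 mm deep over all, 7 mm thick, 10 g, lying flat on the screen at the start; origin at the middle of its underside (the bar runs along its x, teeth point to its y)
- chip4: a snapped piece of a red acrylic gel comb, bar 40 x 15 mm with three teeth, 27 mm deep over all, 7 mm thick, 10 g, lying flat on the screen at the start; origin at the middle of its underside (the bar runs along its x, teeth point to its y)
- chip5: a snapped piece of a red acrylic gel comb, bar 28 x 15 mm with one tooth, 29 mm deep over all, 7 mm thick, 10 g, lying flat on the screen at the start; origin at the middle of its underside (the bar runs along its x, teeth point to its y)
- tipbox: bystander: blue pipette-tip box full of white tips, 122 x 82 x 72 mm high, origin under its centre; leave it alone
- tiplid: bystander: the tip box's blue lid lying on the bench, 122 x 82 x 28 mm high, origin under its centre; leave it alone
- tuberack: bystander: low orange rack of small tubes, 100 x 170 x 34 mm high, origin under its centre; leave it alone
- dish: bystander: cream round culture dish, 90 mm across, 16 mm high, origin under its centre; leave it alone
- amberbottle: bystander: brown reagent bottle with black cap, 64 mm across, about 150 mm high, origin under its centre; leave it alone
- buffer: bystander: clear bottle with blue cap, 60 mm across, about 120 mm high, origin under its centre; leave it alone
Not all that is in view belongs to the job. What is shaped like the scraper but turquoise or yellow is not meant.

How it is judged:
By the outcome, as a careful person would: the job done as asked, in the order asked, and still so for the second after the job is handed in, with the robot touching nothing.
It also fails if it takes over 72 s, if anything falls off the work surface, if the arm or the gripper's body presses on something with over 40 N, if the wrist force passes 120 N, or if a joint passes its speed limit or range.

## Working session

There is one attempt and no reset: what is moved stays moved. The work goes in short steps, Python scripts to look and compute and a tool call to move; the robot and the scene stay as the last step left them, time stands still between calls to the robot, and variables do not carry over. Pictures are saved under pics/ and viewed, and the job is handed in when it is done.

Besides the shell and the picture viewer there is one more tool, called after "Emit:" as name(argument=value, ...) on one line, values as JSON. carry_out: Moves the arm, as the interface text tells. Its arguments: {"type":"object","properties":{"commands":{"type":"array","items":{"type":"array","items":{"type":"number"}}},"fingers":{"type":"number"},"grip_force":{"type":"number"}},"required":["commands"]}

```bash
ls; mkdir -p pics; python3 - <<'E'
from plant import r
import cv2
s=r.get_state(); print({k:(v if not hasattr(v,'tolist') else v.tolist()) for k,v in s.items()})
for n in ["side","top"]:
    p=r.snapshot(n); cv2.imwrite(f"pics/{n}0.png",p["img"]); print(n,p["intrinsics"],p["extrinsics"],p["shot"])
    for l in ["lightbox","lip","tray","mat","scraper","chip1","chip2","chip3","chip4","chip5","tipbox","tiplid","tuberack","dish","amberbottle","buffer","cover"]:
        try:
            print(l,[(x["xyz"] if isinstance(x["xyz"],list) else x["xyz"].round(3).tolist(),round(x["p"],2)) for x in r.spot_point(p,l)][:4])
        except Exception as e: print(l,e)
E
```

```text
pics
{'clock': 0.0, 'q': [1.1628409341912338, 0.6900041744807922, -0.19450359710431112, 1.5663336448609917, 0.15731390483354699, 0.9025064785600293, -0.21508072097064596], 'qd': [0.0005372162742148698, -0.0025004641871231663, -0.00247268751528923, 0.00016352514038520162, -0.0007791261051993679, 0.0028286621114464966, -0.0015581546091369236], 'joint_torque': [-0.00097345622634748, -52.75517463684082, -1.267140917479992, -15.34257173538208, -0.052629016572609544, 0.006674955657217652, 0.0001770958897395758], 'tool_pos': [0.26688014777440433, -0.5644548981072399, 0.23789994657971997], 'eef_rot': [0.9756938263290531, 0.21913624366667178, -0.0002766131779179288, -0.0008873895324805772], 'contact_force': [-0.027859112404500525, -0.7236236880379306, -0.6903926151005366], 'moment': [0.006631254516158879, -0.02405229164932687, -0.006324407396896812], 'opening': 0.9991271182673539}
side [[534.57408398   0.         311.36051809]
 [  0.         534.57408398 235.82531435]
 [  0.           0.           1.        ]] [[-0.0544382  -0.8729863   0.48469722 -0.13461588]
 [-0.99847036  0.05229099 -0.017
[... 2297 characters left out ...]
.0774], 0.64), ([0.4589, 0.1502, 0.0759], 0.62), ([0.5459, 0.069, 0.0696], 0.6), ([0.5399, 0.1397, 0.0763], 0.57)]
chip4 [([0.4587, 0.0906, 0.0774], 0.64), ([0.4589, 0.1502, 0.0759], 0.62), ([0.5459, 0.069, 0.0696], 0.6), ([0.5399, 0.1397, 0.0763], 0.57)]
chip5 [([0.4587, 0.0906, 0.0774], 0.64), ([0.4589, 0.1502, 0.0759], 0.62), ([0.5459, 0.069, 0.0696], 0.6), ([0.5399, 0.1397, 0.0763], 0.57)]
tipbox [([0.7215, -0.2869, 0.0007], 0.93)]
tiplid [([0.6888, -0.4217, 0.0006], 0.61)]
tuberack [([0.8065, 0.0195, -0.0019], 0.69)]
dish [([0.3286, -0.2494, 0.0018], 0.8), ([0.5368, 0.1412, 0.0762], 0.6)]
amberbottle [([0.3657, 0.3573, -0.0003], 0.97)]
buffer []
cover [([0.4928, -0.1374, 0.0015], 0.56)]
```

View pics/side0.png

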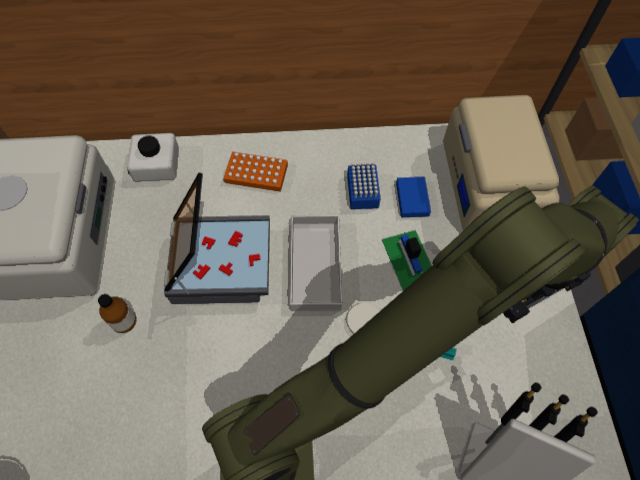

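View pics/top0.png

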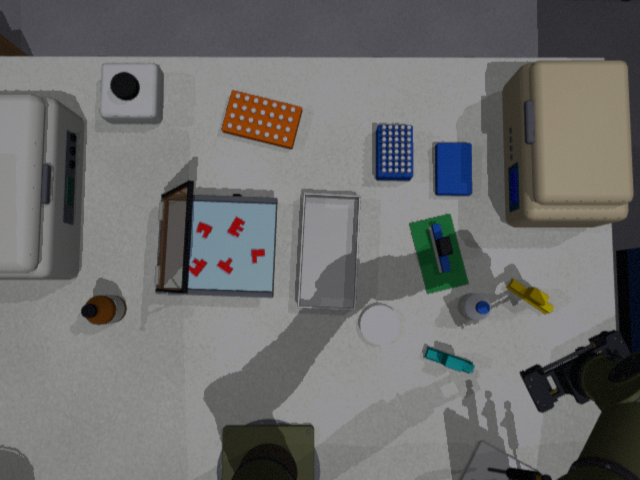

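The top view shows the box at about (220,245) with five red chips, and the cover on its left (hinge) side. The tray is at (328,250). Three things are scraper-shaped: one with a blue block and black grip on the green mat (440,247), a yellow one (530,295) and a turquoise one (449,360). By the description I choose the one on the mat.

```bash
cat > h.py <<'E'
import numpy as np, cv2
from plant import r
def px2w(p,uv,z):
    K=np.array(p["intrinsics"]);T=np.array(p["extrinsics"]);uv=np.atleast_2d(uv).astype(float)
    d=np.c_[(uv-K[:2,2])/K[0,0],np.ones(len(uv))]@T[:3,:3].T
    return T[:3,3]+d*((z-T[2,3])/d[:,2])[:,None]
def w2px(p,X):
    K=np.array(p["intrinsics"]);T=np.array(p["extrinsics"])
    c=(np.atleast_2d(X)-T[:3,3])@T[:3,:3]
    return (c[:,:2]/c[:,2:])*K[0,0]+K[:2,2]
def frame(x,y,yaw,pts):
    c,s=np.cos(yaw),np.sin(yaw);pts=np.atleast_2d(np.array(pts,float))
    return np.c_[x+c*pts[:,0]-s*pts[:,1],y+s*pts[:,0]+c*pts[:,1],pts[:,2]]
E
python3 - <<'E'
from h import *
for n in ["top","side"]:
    p=r.snapshot(n);im=p["img"];hsv=cv2.cvtColor(im,cv2.COLOR_BGR2HSV)
    if n=="top": crops={"sc":(400,200,100,100),"bt":(150,170,220,150)}
    else: crops={"sc":(375,220,75,80),"bt":(155,165,200,150)}
    for k,(x,y,w,h) in crops.items():
        f=min(800//w,600//h);cv2.imwrite(f"pics/{n}_{k}.png",cv2.resize(im[y:y+h,x:x+w],None,fx=f,fy=f,interpolation=cv2.INTER_CUBIC));print(n,k,f)
    def comps(m,name,z,amin=30):
        m=m.astype(np.uint8);N,L,st,_=cv2.connectedComponentsWithStats(m)
        for i in range(1,N):
            if st[i,4]<amin: continue
            c,_=cv2.findContours((L==i).astype(np.uint8),0,1)
            c=max(c,key=cv2.contourArea)[:,0]
            W=px2w(p,c,z)[:,:2].astype(np.float32)
            rc=cv2.minAreaRect(W);print(n,name,st[i].tolist(),"c",np.round(rc[0],4),"s",np.round(rc[1],4),"a",round(rc[2],1),"min",W.min(0).round(3),"max",W.max(0).round(3))
    H,S,V=[hsv[...,i].astype(int) for i in range(3)]
    comps(((H<8)|(H>172))&(S>170)&(V>100),"red",0.082)
    comps((H>85)&(H<105)&(S>25)&(S<130)&(V>120),"glass",0.075,1000)
    comps((H>40)&(H<85)&(S>100),"mat",0.003,200)
    comps((H>100)&(H<125)&(S>140)&(V>50),"blue",0.026,40)
E
```

```text
top sc 6
top bt 3
top red [228, 217, 16, 19, 147] c [0.5435 0.0665] s [0.0255 0.0364] a 59.1 min [0.526 0.052] max [0.566 0.085]
top red [197, 223, 15, 14, 109] c [0.5377 0.1393] s [0.0277 0.0254] a 63.5 min [0.524 0.122] max [0.552 0.153]
top red [252, 250, 12, 13, 91] c [0.4799 0.0197] s [0.0263 0.024 ] a 0.6 min [0.467 0.008] max [0.493 0.032]
top red [189, 259, 17, 17, 136] c [0.4586 0.1525] s [0.0247 0.0354] a 52.0 min [0.438 0.134] max [0.473 0.169]
top red [218, 259, 14, 14, 107] c [0.4578 0.0915] s [0.0282 0.0274] a 7.2 min [0.445 0.077] max [0.473 0.106]
top glass [188, 202, 88, 89, 6078] c [0.5028 0.0771] s [0.1826 0.1913] a 87.9 min [ 0.406 -0.017] max [0.6   0.172]
top mat [410, 214, 58, 79, 2344] c [ 0.4915 -0.3911] s [0.1676 0.0985] a 13.6 min [ 0.401 -0.457] max [ 0.583 -0.326]
top blue [376, 125, 37, 55, 1062] c [ 0.7245 -0.2879] s [0.0838 0.1275] a 89.6 min [ 0.661 -0.33 ] max [ 0.788 -0.246]
top blue [435, 143, 37, 52, 1850] c [ 0.686 -0.424] s [0.0832 0.1213] a 88.8 min [ 0.626 -0.466] max [ 0.746 -0.382]
top blue [510, 169, 7, 35, 192] c [ 0.6451 -0.5619] s [0.013
[... 1472 characters left out ...]
[348, 166, 32, 43, 559] c [ 0.7212 -0.2854] s [0.0854 0.1462] a 88.7 min [ 0.648 -0.328] max [ 0.795 -0.242]
side blue [396, 177, 35, 40, 1143] c [ 0.6788 -0.4216] s [0.0836 0.1314] a 89.5 min [ 0.613 -0.464] max [ 0.744 -0.379]
side blue [459, 179, 9, 29, 141] c [ 0.6821 -0.5642] s [0.0167 0.0945] a 89.9 min [ 0.635 -0.573] max [ 0.729 -0.556]
side blue [629, 220, 11, 14, 76] c [ 0.539  -1.0136] s [0.0184 0.0563] a 44.2 min [ 0.524 -1.028] max [ 0.564 -0.987]
side blue [401, 234, 8, 13, 58] c [ 0.5406 -0.3816] s [0.0326 0.0209] a 11.9 min [ 0.523 -0.39 ] max [ 0.559 -0.37 ]
side blue [410, 258, 12, 15, 115] c [ 0.4649 -0.3987] s [0.0406 0.0213] a 13.3 min [ 0.444 -0.411] max [ 0.485 -0.385]
```

View pics/top_bt.png

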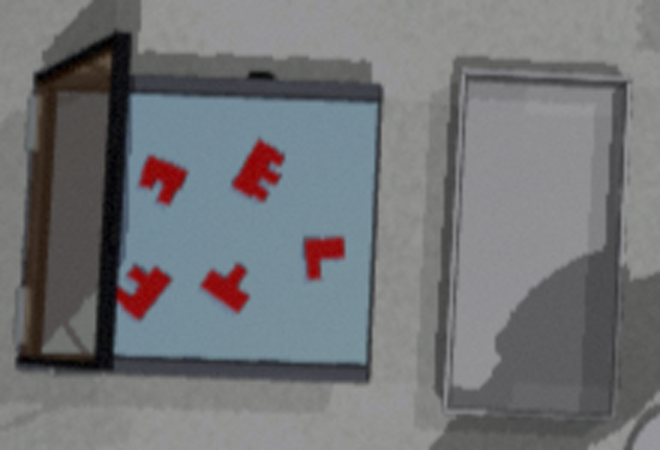

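View pics/top_sc.png

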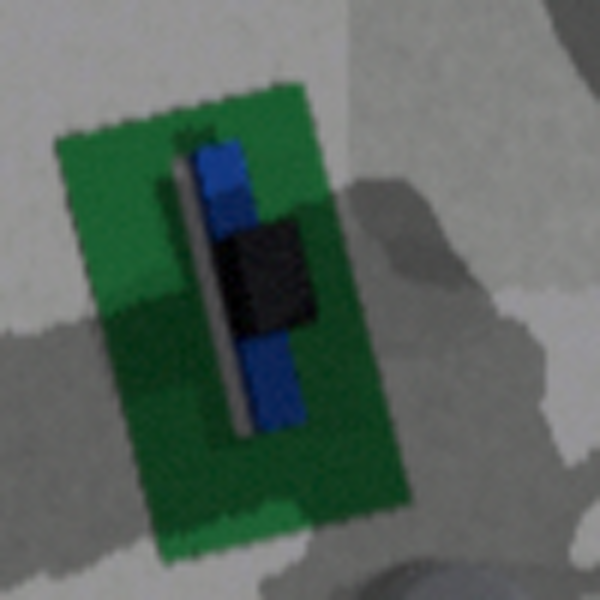

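View pics/side_bt.png

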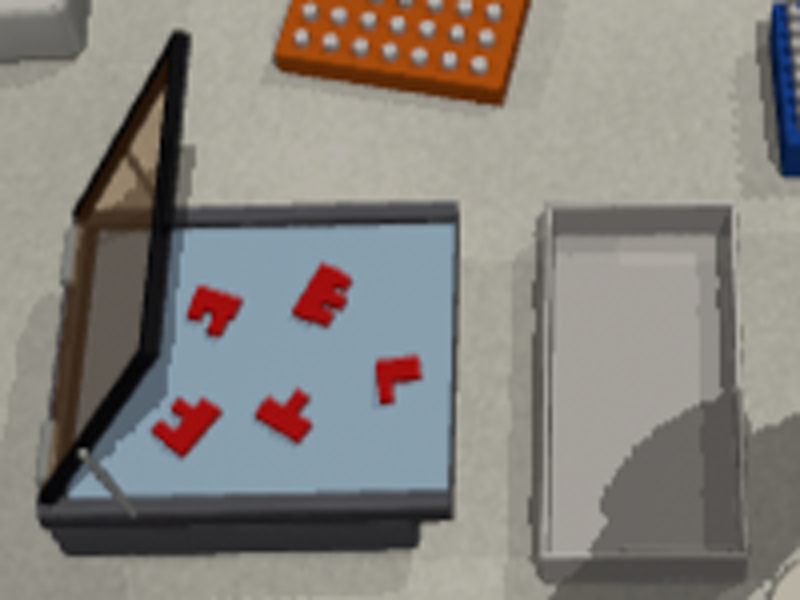

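```bash
python3 - <<'E'
from h import *
p=r.snapshot("top")
b=lambda a:np.array(a,float)/3+[150,170]-0.33
q=r.snapshot("side");c=lambda a:np.array(a,float)/4+[155,165]-0.37
print("lip glass corners top",px2w(p,b([(380,100),(368,362)]),.075).round(4).tolist())
print("lip glass corners side",px2w(q,c([(456,225),(449,490)]),.075).round(4).tolist())
for nm,T in (("top",px2w(p,b([(463,70),(631,79),(616,418),(444,413)]),.045)),("side",px2w(q,c([(541,206),(735,207),(747,559),(537,560)]),.045))):
    print("tray",nm,T[:,:2].round(4).tolist(),"c",T.mean(0).round(4),"L",np.linalg.norm(T[0]-T[3]).round(4),np.linalg.norm(T[0]-T[1]).round(4),"yaw",[np.degrees(np.arctan2(*(T[i]-T[j])[[1,0]])).round(2) for i,j in((0,3),(1,2))])
def draw(p,n):
    im=cv2.resize(p["img"],None,fx=3,fy=3,interpolation=1).copy()
    def poly(P,col): cv2.polylines(im,[np.round((w2px(p,P)+.5)*3).astype(np.int32)],True,col,1)
    B=(0.5035,0.126,np.radians(-1.8) if 0 else np.radians(BY))
    poly(frame(*B,[(-98,-140,75),(98,-140,75),(98,103,75),(-98,103,75)]/np.array(1000.)),(0,255,0))
    poly(frame(*B,[(-105,108,87),(105,108,87),(105,-2,294),(-105,-2,294)]/np.array(1000.)),(0,255,255))
    poly(frame(.4925,-.137,np.radians(TY),[(-130,-65,45),(130,-65,45),(130,65,45),(-130,65,45)]/np.array(1000.)),(255,0,255))
    poly(frame(.503,-.391,np.radians(12.7),[(-55,-9,26),(55,-9,26),(55,9,26),(-55,9,26)]/np.array(1000.)),(255,255,0))
    poly(frame(.503,-.391,np.radians(12.7),[(-20,-13,72),(20,-13,72),(20,13,72),(-20,13,72)]/np.array(1000.)),(255,255,255))
    o=(450,480) if n=="top" else (420,480)
    cv2.imwrite(f"pics/ov_{n}.png",im[o[1]:o[1]+480,o[0]-30:o[0]+770]); cv2.imwrite(f"pics/ovs_{n}.png",im[600:900,1050:1500])
BY=-2.0;TY=-1.5
A=px2w(p,b([(380,100),(368,362)]),.075);BY=np.degrees(np.arctan2(*(A[0]-A[1])[[1,0]]));print("BY",BY)
draw(p,"top");draw(q,"side")
E
```

```text
lip glass corners top [[0.5977, -0.02, 0.075], [0.4051, -0.0127, 0.075]]
lip glass corners side [[0.5935, -0.0174, 0.075], [0.4028, -0.0101, 0.075]]
tray top [[0.6251, -0.0801], [0.6183, -0.2072], [0.3636, -0.1948], [0.3673, -0.0669]] c [ 0.4936 -0.1373  0.045 ] L 0.2581 0.1273 yaw [np.float64(-2.94), np.float64(-2.79)]
tray side [[0.623, -0.0735], [0.6142, -0.2056], [0.3583, -0.1928], [0.3653, -0.062]] c [ 0.4902 -0.1335  0.045 ] L 0.2579 0.1323 yaw [np.float64(-2.56), np.float64(-2.85)]
BY -2.1615445017149657
```

View pics/ov_top.png

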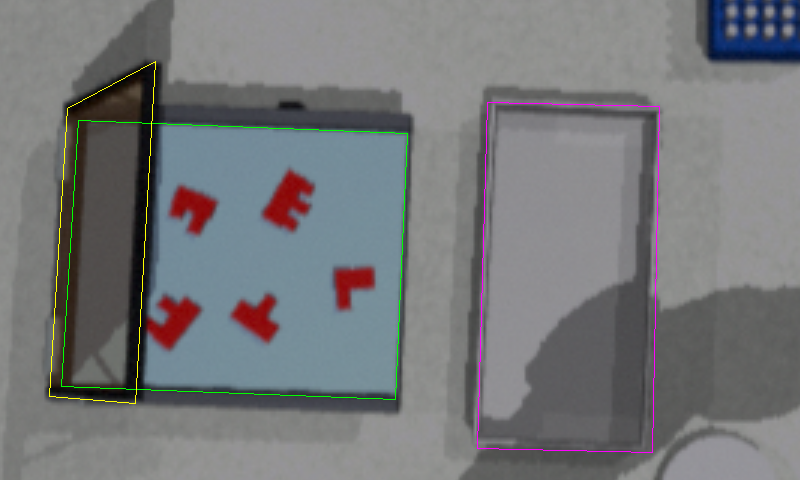

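View pics/ov_side.png

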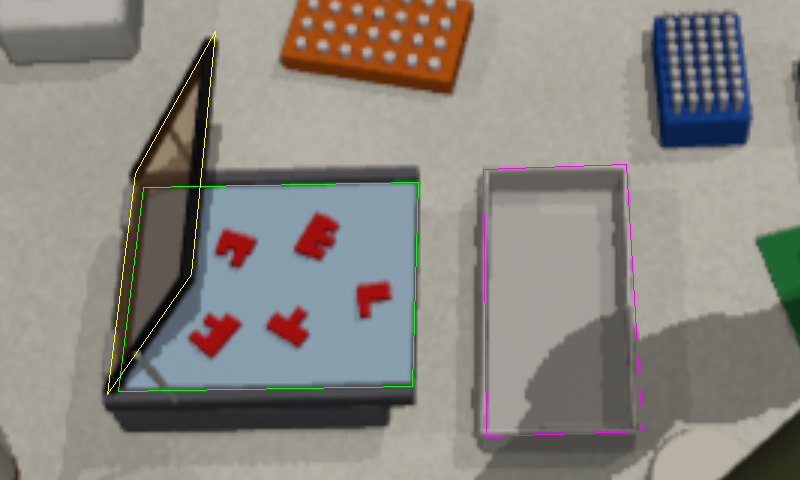

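View pics/ovs_top.png

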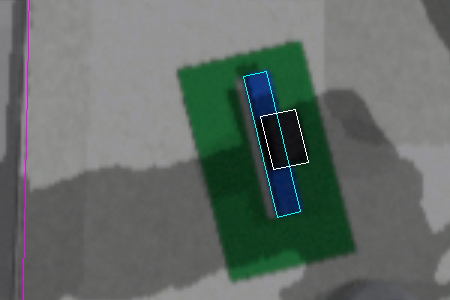

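```bash
cat >> h.py <<'E'
from scipy.spatial.transform import Rotation as R
def Rt(yaw,tilt=0):
    """tool y along (cos yaw,sin yaw); tool z down, tilted by tilt deg toward tool +x (world +y-ish)"""
    c,s=np.cos(np.radians(yaw)),np.sin(np.radians(yaw))
    M=np.c_[[-s,c,0],[c,s,0],[0,0,-1.]]
    return R.from_matrix(M)*R.from_euler('y',tilt,degrees=True)
def st():
    s=r.get_state();return np.array(s["tool_pos"]),R.from_quat(s["eef_rot"]),s
def row(P,Rg,base=None):
    p0,R0,_=st()
    if base is not None:p0,R0=base
    d=R0.inv().apply(np.array(P)-p0);w=(R0.inv()*Rg).as_rotvec(degrees=True)
    print("row",np.r_[d.round(4),w.round(2)].tolist(),"n>=",max(np.linalg.norm(d)/.05,np.linalg.norm(w)/8.59).round(1))
BOX=(0.503,0.1255,np.radians(-2.2))
def bx(x,y,z): return frame(*BOX,[(x,y,z)])[0]
E
python3 - <<'E'
from h import *
row([.4875,-.25,.19],Rt(-2.2)); print(bx(0,-.245,0),bx(0,-.14,.075))
E
```

```text
row [0.3338, -0.1906, 0.0487, 0.01, 0.0, -62.48] n>= 7.7
[ 0.49359499 -0.11931941  0.        ] [ 0.49762571 -0.01439681  0.075     ]
```

Emit:
carry_out(commands=[[0.334, -0.19, 0.0, 0, 0, -62.5], [0.334, -0.19, 0.0, 0, 0, -62.5], [0.334, -0.19, 0.0, 0, 0, -62.5], [0.334, -0.19, 0.0, 0, 0, -62.5], [0.334, -0.19, 0.048, 0, 0, -62.5], [0.334, -0.19, 0.048, 0, 0, -62.5], [0.334, -0.19, 0.048, 0, 0, -62.5], [0.334, -0.19, 0.048, 0, 0, -62.5], [0.334, -0.19, 0.048, 0, 0, -62.5], [0.334, -0.19, 0.048, 0, 0, -62.5]], fingers=0)

```text
clock: 3.0
tool_pos: [0.4883, -0.2497, 0.1905]
eef_rot: [0.72, 0.694, -0.0, -0.0]
contact_force: [-0.5, -1.0, 0.5]
opening: 1.0
```

```bash
python3 - <<'E'
from h import *
p,Rr,s=st();print(s["clock"],p.round(4),np.round(s["q"],3),np.round(s["contact_force"],2))
print(Rr.as_matrix().round(3))
row([.4875,-.245,.014],Rt(-2.2))
t=r.snapshot("top");cv2.imwrite("pics/top1.png",t["img"])
for l in("lip","lightbox","tray"):
  print(l,[(np.round(x["xyz"],4).tolist(),round(x["p"],2)) for x in r.spot_point(t,l)][:2])
E
```

```text
3.0 [ 0.4883 -0.2497  0.1905] [ 0.651  0.681 -0.437  1.84   0.42   0.713 -0.06 ] [-0.54 -0.98  0.47]
[[ 0.036  0.999 -0.001]
 [ 0.999 -0.036  0.   ]
 [ 0.    -0.001 -1.   ]]
row [0.0046, -0.0009, 0.1765, -0.03, -0.0, 0.12] n>= 3.5
lip [([0.4984, -0.0134, 0.0787], 0.62)]
lightbox [([0.5029, 0.1265, -0.0038], 0.71)]
tray [([0.4898, -0.1399, 0.0014], 0.72), ([0.4987, -0.0146, 0.077], 0.56)]
```

View pics/top1.png

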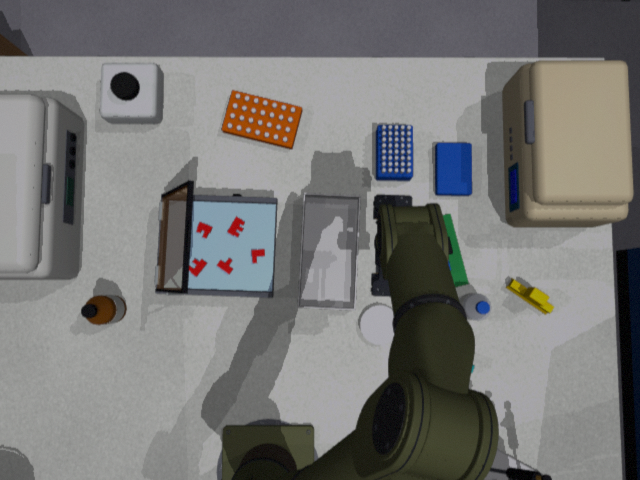

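The gripper, at about (392,245), stands in front of the tray with its jaws along the tray. Next I descend and push.

Emit:
carry_out(commands=[[0.003, 0, 0.05, 0, 0, 0], [0.003, 0, 0.09, 0, 0, 0], [0.003, 0, 0.13, 0, 0, 0], [0.003, 0, 0.155, 0, 0, 0], [0.003, 0, 0.17, 0, 0, 0], [0.003, 0, 0.175, 0, 0, 0], [0.003, 0, 0.175, 0, 0, 0], [0.008, 0, 0.175, 0, 0, 0], [0.013, 0, 0.175, 0, 0, 0], [0.018, 0, 0.175, 0, 0, 0], [0.023, 0, 0.175, 0, 0, 0]])

```text
clock: 4.3
tool_pos: [0.4892, -0.2268, 0.0163]
eef_rot: [0.72, 0.694, 0.0, 0.0]
contact_force: [0.2, 0.2, -0.6]
opening: 1.002
```

Emit:
carry_out(commands=[[0.005, 0, 0, 0, 0, 0], [0.01, 0, 0, 0, 0, 0], [0.015, 0, 0, 0, 0, 0], [0.02, 0, 0, 0, 0, 0], [0.026, 0, 0, 0, 0, 0], [0.032, 0, 0, 0, 0, 0], [0.039, 0, 0, 0, 0, 0], [0.046, 0, 0, 0, 0, 0], [0.053, 0, 0, 0, 0, 0], [0.06, 0, 0, 0, 0, 0]])

```text
clock: 5.3
tool_pos: [0.4911, -0.1669, 0.0157]
eef_rot: [0.72, 0.694, -0.0, 0.0]
contact_force: [-0.7, -3.2, 0.8]
opening: 0.996
```

```bash
python3 - <<'E'
from h import *
p,Rr,s=st();print(s["clock"],p.round(4),np.round(s["contact_force"],2),np.round(s["moment"],3))
t=r.snapshot("top");cv2.imwrite("pics/top2.png",cv2.resize(t["img"][150:350,150:450],None,fx=2.6,fy=2.6))
E
```

```text
5.3 [ 0.4911 -0.1669  0.0157] [-0.69 -3.21  0.78] [-0.61  -0.169  0.007]
```

View pics/top2.png

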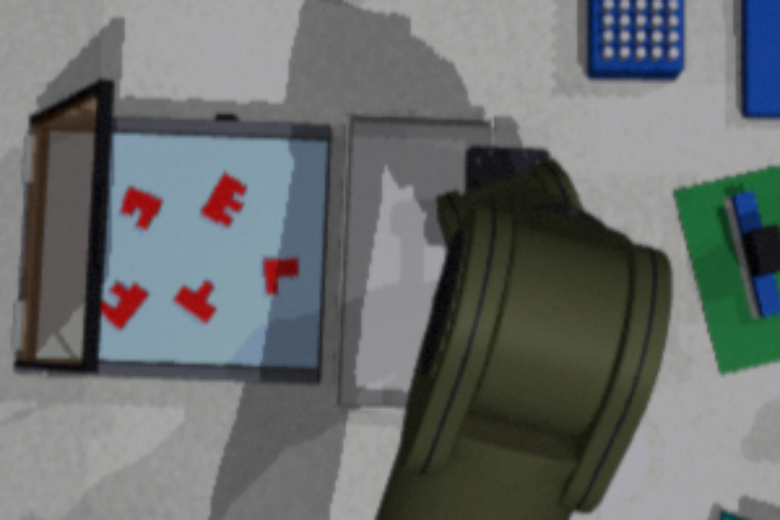

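Emit:
carry_out(commands=[[0.006, 0, 0, 0, 0, 0], [0.012, 0, 0, 0, 0, 0], [0.018, 0, 0, 0, 0, 0], [0.023, 0, 0, 0, 0, 0], [0.027, 0, 0, 0, 0, 0], [0.029, 0, 0, 0, 0, 0], [0.03, 0, 0, 0, 0, 0]])

```text
clock: 6.05
tool_pos: [0.4922, -0.1374, 0.0157]
eef_rot: [0.72, 0.694, -0.0, 0.0]
contact_force: [-0.7, -3.0, 0.1]
opening: 1.002
```

Emit:
carry_out(commands=[[0.001, 0, 0, 0, 0, 0], [0.002, 0, 0, 0, 0, 0], [0.003, 0, 0, 0, 0, 0], [0.004, 0, 0, 0, 0, 0]])

```text
clock: 6.45
tool_pos: [0.4923, -0.1336, 0.0157]
eef_rot: [0.721, 0.693, -0.0, 0.0]
contact_force: [-0.3, -3.7, 1.2]
opening: 1.003
```

Emit:
carry_out(commands=[[0.001, 0, 0, 0, 0, 0], [0.002, 0, 0, 0, 0, 0], [0.003, 0, 0, 0, 0, 0]])

```text
clock: 6.75
tool_pos: [0.4925, -0.1319, 0.0158]
eef_rot: [0.72, 0.693, -0.001, 0.001]
contact_force: [0.7, -8.3, -0.2]
opening: 0.998
```

Emit:
carry_out(commands=[[0.001, 0, 0, 0, 0, 0], [0.002, 0, 0, 0, 0, 0], [0.002, 0, 0, 0, 0, 0]])

```text
clock: 7.05
tool_pos: [0.4927, -0.1318, 0.0158]
eef_rot: [0.721, 0.693, -0.002, 0.002]
contact_force: [1.0, -10.0, 0.3]
opening: 0.998
```

```bash
python3 - <<'E'
from h import *
p,Rr,s=st();print(s["clock"],p.round(4),np.round(s["contact_force"],2),np.round(s["moment"],3),Rr.as_rotvec(degrees=True).round(2))
print(BOX,bx(0,-.245,0))
E
```

```text
7.05 [ 0.4927 -0.1318  0.0158] [  0.97 -10.02   0.28] [-2.108 -0.238  0.612] [129.58 124.67  -0.28]
(0.503, 0.1255, np.float64(-0.038397243543875255)) [ 0.49359499 -0.11931941  0.        ]
```

```bash
python3 - <<'E'
from h import *
row([.503,-.391,.18],Rt(12.7))
E
```

```text
row [-0.2593, 0.0203, -0.163, -0.02, 0.26, -14.91] n>= 6.1
```

Emit:
carry_out(commands=[[-0.008, 0, 0, 0, 0, 0], [-0.03, 0, 0, 0, 0, 0], [-0.045, 0, -0.04, 0, 0, 0], [-0.07, 0, -0.085, 0, 0, -3], [-0.11, 0.01, -0.13, 0, 0, -8], [-0.155, 0.02, -0.164, 0, 0, -15], [-0.2, 0.02, -0.164, 0, 0, -15], [-0.24, 0.02, -0.164, 0, 0, -15], [-0.259, 0.02, -0.164, 0, 0.2, -15], [-0.259, 0.02, -0.164, 0, 0.2, -15], [-0.259, 0.02, -0.164, 0, 0.2, -15]])

```text
clock: 8.15
tool_pos: [0.5032, -0.386, 0.1794]
eef_rot: [0.623, 0.782, 0.003, -0.002]
contact_force: [1.0, 0.5, -0.1]
opening: 1.004
```

```bash
python3 - <<'E'
from h import *
p,Rr,s=st();print(s["clock"],p.round(4),np.round(s["q"],2),np.round(s["contact_force"],2),np.round(s["moment"],3))
row([.503,-.391,.0345],Rt(12.7))
for n in("top","side"):
    t=r.snapshot(n);x0,y0=(150,170) if n=="top" else(150,150)
    im=cv2.resize(t["img"][y0:y0+150,x0:x0+200],None,fx=4,fy=4,interpolation=2)
    for a in (-.13,.13):pass
    P=frame(*BOX,[(-.13,-.245,.045),(.13,-.245,.045),(.13,-.115,.045),(-.13,-.115,.045)])
    cv2.polylines(im,[np.round((w2px(t,P)-[x0,y0]+.5)*4).astype(int)],True,(255,0,255),1)
    cv2.imwrite(f"pics/{n}3.png",im); cv2.imwrite(f"pics/{n}3f.png",t["img"])
    for l in("tray","scraper"):print(n,l,[(np.round(x["xyz"],4).tolist(),round(x["p"],2)) for x in r.spot_point(t,l)][:2])
E
```

```text
8.15 [ 0.5032 -0.386   0.1794] [ 0.88  0.82 -0.55  1.58  0.51  0.89  0.37] [ 0.99  0.48 -0.06] [-0.006 -0.127 -0.034]
row [-0.0057, -0.0016, 0.1449, 0.1, -0.34, 0.2] n>= 2.9
top tray [([0.4939, -0.0557, 0.0041], 0.58), ([0.364, 0.3594, 0.0022], 0.45)]
top scraper [([0.2494, -0.4123, 0.0011], 0.92), ([0.5018, -0.3941, 0.0014], 0.7)]
side tray [([0.4978, -0.0567, 0.0004], 0.67)]
side scraper [([0.2499, -0.4076, -0.002], 0.94), ([0.3935, -0.5985, -0.001], 0.83)]
```

View pics/top3.png

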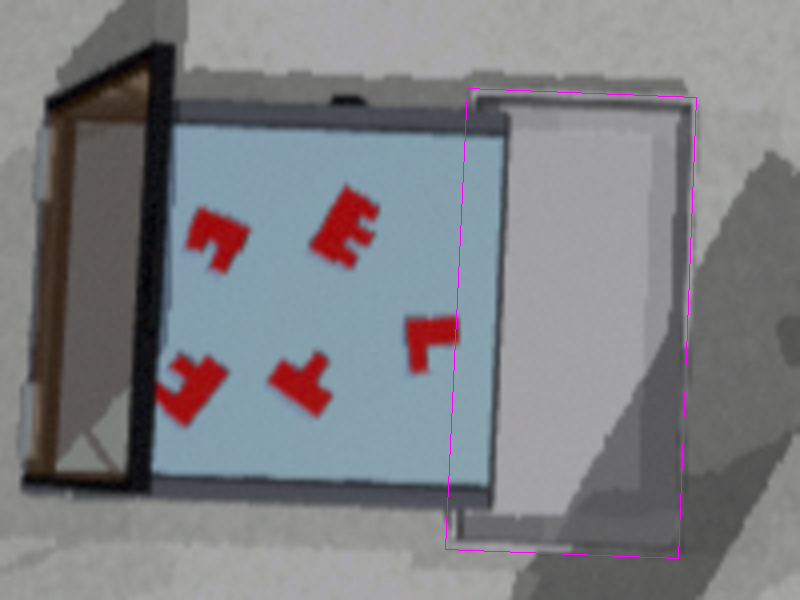

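View pics/side3.png

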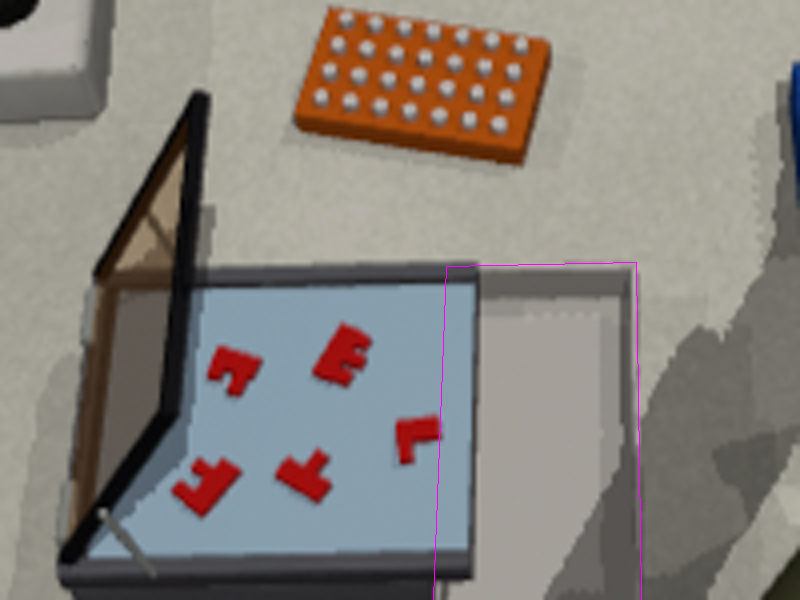

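View pics/side3f.png

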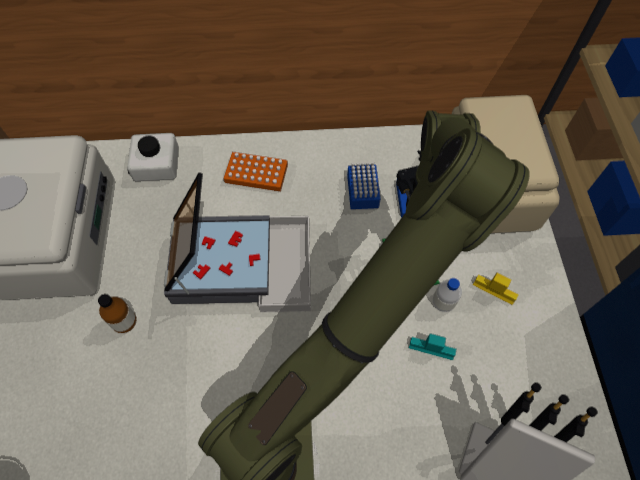

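Emit:
carry_out(commands=[[-0.005, -0.001, 0.04, 0, 0, 0], [-0.005, -0.001, 0.08, 0, 0, 0], [-0.005, -0.001, 0.11, 0, 0, 0], [-0.005, -0.001, 0.13, 0, 0, 0], [-0.005, -0.001, 0.14, 0, 0, 0], [-0.005, -0.001, 0.144, 0, -0.2, 0], [-0.005, -0.001, 0.144, 0, -0.2, 0]])

```text
clock: 9.15
tool_pos: [0.5033, -0.3924, 0.0361]
eef_rot: [0.624, 0.782, 0.0, 0.0]
contact_force: [-0.2, -0.2, -0.7]
opening: 1.002
```

Emit:
carry_out(commands=[[0, 0, 0, 0, 0, 0], [0, 0, 0, 0, 0, 0], [0, 0, 0, 0, 0, 0], [0, 0, 0, 0, 0, 0], [0, 0, 0, 0, 0, 0], [0, 0, 0, 0, 0, 0], [0, 0, 0, 0, 0, 0], [0, 0, 0, 0, 0, 0]], fingers=255, grip_force=40)

```text
clock: 9.95
tool_pos: [0.503, -0.3927, 0.0358]
eef_rot: [0.624, 0.782, 0.0, 0.0]
contact_force: [-0.6, -0.0, 0.5]
opening: 0.456
```

```bash
python3 - <<'E'
from h import *
p,Rr,s=st();print(s["clock"],p.round(4),np.round(s["contact_force"],2),np.round(s["moment"],3),s["opening"],(Rr.as_matrix()).round(3))
E
```

```text
9.95 [ 0.503  -0.3927  0.0358] [-0.6  -0.01  0.52] [ 0.021 -0.162  0.005] 0.4561141984524485 [[-0.222  0.975  0.001]
 [ 0.975  0.222 -0.   ]
 [-0.     0.001 -1.   ]]
```

```bash
cat >> h.py <<'E'
ET=np.array([-.0125,0,.033])
def edge(x,y,z,tilt=42,yaw=-2.2):
    Rg=Rt(yaw,tilt); return bx(x,y,z)-Rg.apply(ET),Rg
def where():
    p,Rr,s=st();e=p+Rr.apply(ET);c,sn=np.cos(BOX[2]),np.sin(BOX[2]);d=e[:2]-BOX[:2]
    M=Rr.as_matrix();tilt=np.degrees(np.arctan2(np.hypot(*M[:2,2]),-M[2,2]))
    print("t",s["clock"],"edge box mm",np.round([1e3*(c*d[0]+sn*d[1]),1e3*(-sn*d[0]+c*d[1]),1e3*e[2]],1),"tilt",tilt.round(2),"yaw",np.degrees(np.arctan2(M[1,1],M[0,1])).round(2),"F",np.round(s["contact_force"],2),"M",np.round(s["moment"],2),"tcp",p.round(4),"q",np.round(s["q"],2),"op",round(s["opening"],3))
E
python3 - <<'E'
from h import *
where()
p0,R0,_=st()
P1=np.array([.503,-.39,.19]);R1=Rt(12.7);row(P1,R1)
P2,R2=edge(-.037,-.2,.15);print(P2);row(P2,R2,(p0,R0))
row(P2,R2,(P1,R1))
E
```

```text
t 9.95 edge box mm [  23.2 -529.9    2.8] tilt 0.05 yaw 12.82 F [-0.6  -0.01  0.52] M [ 0.02 -0.16  0.  ] tcp [ 0.503  -0.3927  0.0358] q [ 0.82  1.01 -0.44  1.64  0.64  0.64  0.27] op 0.456
row [0.0026, 0.0007, -0.1542, 0.05, 0.01, 0.12] n>= 3.1
[ 0.45785865 -0.08571481  0.18288791]
row [0.3093, 0.0242, -0.1471, -5.46, 41.76, 14.35] n>= 6.9
row [0.3068, 0.0229, 0.0071, -5.46, 41.76, 14.23] n>= 6.2
```

Emit:
carry_out(commands=[[0, 0, -0.005, 0, 0, 0], [0, 0, -0.02, 0, 0, 0], [0, 0, -0.05, 0, 0, 0], [0, 0, -0.09, 0, 0, 0], [0, 0, -0.13, 0, 0, 0], [0, 0, -0.155, 0, 0, 0], [0, 0, -0.155, 0, 0, 0]], grip_force=60)

```text
clock: 10.65
tool_pos: [0.5051, -0.3937, 0.1959]
eef_rot: [0.624, 0.781, 0.001, 0.004]
contact_force: [1.1, -0.9, -0.9]
opening: 0.451
```

```bash
python3 - <<'E'
from h import *
where()
P2,R2=edge(-.037,-.2,.15);print(P2);row(P2,R2)
for n in("top","side"):
    t=r.snapshot(n);cv2.imwrite(f"pics/{n}4.png",t["img"])
E
```

```text
t 10.65 edge box mm [  25.6 -530.9  163. ] tilt 0.52 yaw 12.79 F [ 1.09 -0.91 -0.92] M [-0.01 -0.14  0.01] tcp [ 0.5051 -0.3937  0.1959] q [ 0.89  0.8  -0.56  1.56  0.5   0.92  0.38] op 0.451
[ 0.45785865 -0.08571481  0.18288791]
row [0.3109, 0.022, 0.0113, -5.08, 42.05, 14.48] n>= 6.2
```

View pics/top4.png

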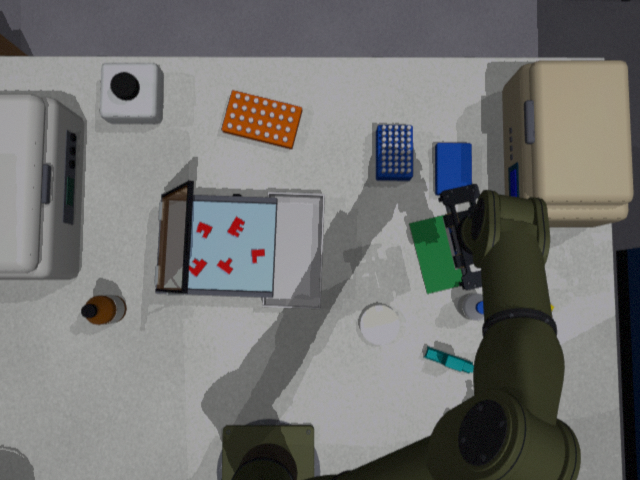

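Emit:
carry_out(commands=[[0.02, 0, -0.01, 0, 0, 2], [0.05, 0, -0.02, -1, 8, 4], [0.085, 0.005, -0.02, -2, 14, 6], [0.12, 0.01, -0.02, -3, 20, 8], [0.16, 0.014, -0.02, -4, 26, 10], [0.2, 0.018, -0.02, -5, 32, 12], [0.235, 0.022, -0.01, -5, 38, 14.5], [0.27, 0.022, 0, -5, 42, 14.5], [0.295, 0.022, 0.005, -5, 42, 14.5], [0.311, 0.022, 0.011, -5, 42, 14.5], [0.311, 0.022, 0.011, -5, 42, 14.5], [0.311, 0.022, 0.011, -5, 42, 14.5]])

```text
clock: 11.95
tool_pos: [0.4549, -0.0851, 0.1788]
eef_rot: [0.674, 0.646, 0.256, -0.253]
contact_force: [0.2, -1.2, -1.2]
opening: 0.451
```

```bash
python3 - <<'E'
from h import *
where()
for n in("top","side"):
    t=r.snapshot(n);cv2.imwrite(f"pics/{n}5.png",t["img"])
E
```

```text
t 11.95 edge box mm [ -40.3 -199.4  146. ] tilt 42.17 yaw -2.19 F [ 0.2  -1.23 -1.24] M [-0.91 -0.05  0.  ] tcp [ 0.4549 -0.0851  0.1788] q [ 0.99  0.95 -0.86  1.91 -0.06  0.74  0.31] op 0.451
```

View pics/top5.png

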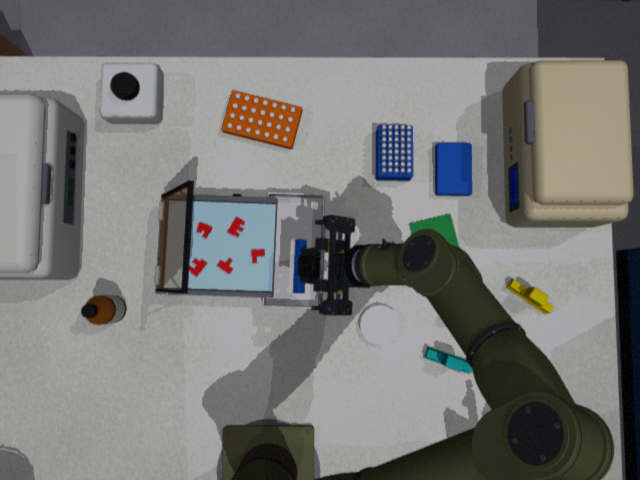

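View pics/side5.png

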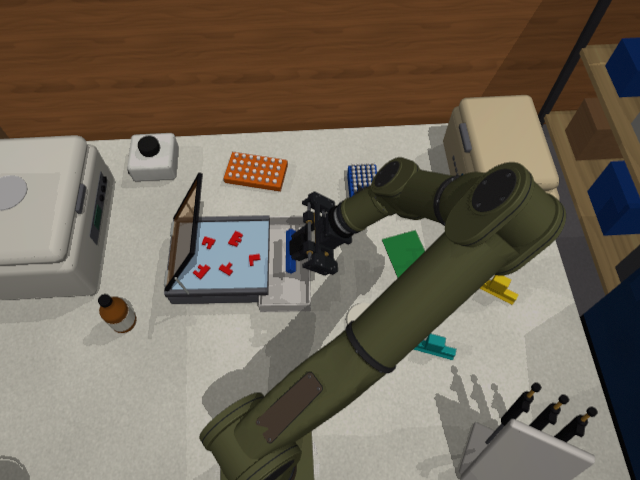

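```bash
cat >> h.py <<'E'
def ov(t,fn,win,f):
    p,Rr,s=st();o=p+Rr.apply([.0015,0,.033]) # scraper origin; tool axes: scr y=tool x, scr x=tool y, scr z=-tool z
    S=lambda x,y,z:o+Rr.apply([y,x,-z])
    im=t["img"];x0,y0,w,h=win;im=cv2.resize(im[y0:y0+h,x0:x0+w],None,fx=f,fy=f,interpolation=2)
    def poly(P,c):cv2.polylines(im,[np.round((w2px(t,np.array(P))-[x0,y0]+.5)*f).astype(int)],True,c,1)
    m=.001
    poly([S(-55*m,9*m,8*m),S(55*m,9*m,8*m),S(55*m,9*m,26*m),S(-55*m,9*m,26*m)],(0,255,255))
    poly([S(-55*m,-14*m,0),S(55*m,-14*m,0)],(255,0,255));poly([S(-55*m,14*m,0),S(55*m,14*m,0)],(0,255,0))
    cv2.imwrite(fn,im)
E
python3 - <<'E'
from h import *
t=r.snapshot("top");ov(t,"pics/o5t.png",(250,200,100,100),6)
t=r.snapshot("side");ov(t,"pics/o5s.png",(250,200,100,100),6)
E
```

```text
(no output)
```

View pics/o5t.png

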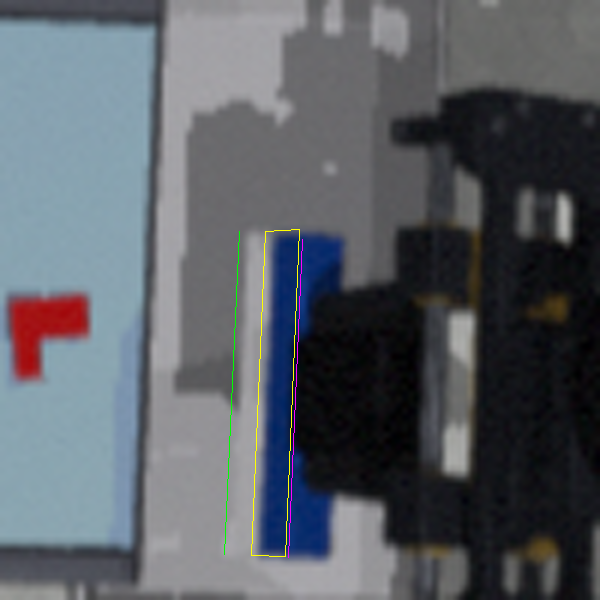

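View pics/o5s.png

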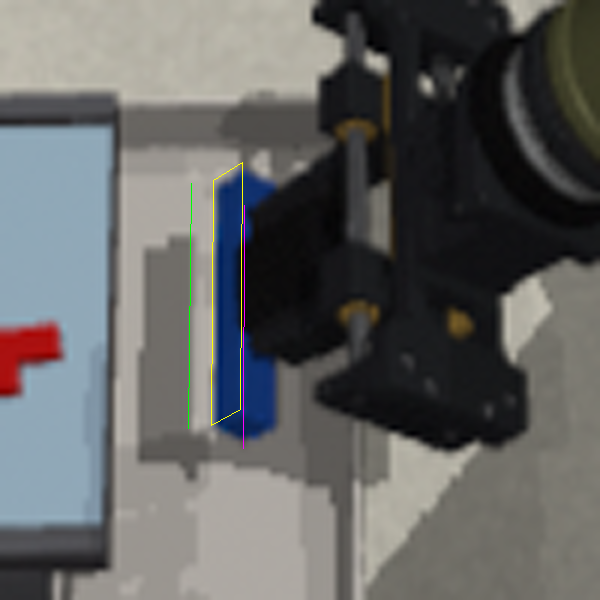

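```bash
sed -i 's/^ET=.*/ET=np.array([-.0145,0,.033])/' h.py; python3 - <<'E'
from h import *
where()
for e in((-.037,-.165,.1),(-.037,-.05,.09),(-.037,.02,.088),(-.037,.058,.088)): row(*edge(*e))
E
```

```text
t 12.15 edge box mm [ -39.3 -201.5  145.4] tilt 42.12 yaw -2.28 F [-0.11 -0.41 -0.5 ] M [-0.84  0.01 -0.01] tcp [ 0.4558 -0.0857  0.1796] q [ 0.99  0.95 -0.86  1.91 -0.06  0.74  0.31] op 0.447
row [-0.0033, 0.0024, 0.0581, -0.31, -0.12, -0.38] n>= 1.2
row [0.0753, 0.0023, 0.1427, -0.31, -0.12, -0.38] n>= 3.2
row [0.1259, 0.0023, 0.1911, -0.31, -0.12, -0.38] n>= 4.6
row [0.1541, 0.0022, 0.2166, -0.31, -0.12, -0.38] n>= 5.3
```

Emit:
carry_out(commands=[[-0.002, 0.002, 0.02, 0, 0, 0], [-0.003, 0.002, 0.04, -0.3, 0, -0.4], [-0.003, 0.002, 0.058, -0.3, 0, -0.4], [0.013, 0.002, 0.075, -0.3, 0, -0.4], [0.029, 0.002, 0.092, -0.3, 0, -0.4], [0.045, 0.002, 0.11, -0.3, 0, -0.4], [0.06, 0.002, 0.127, -0.3, 0, -0.4], [0.075, 0.002, 0.143, -0.3, 0, -0.4], [0.09, 0.002, 0.157, -0.3, 0, -0.4], [0.104, 0.002, 0.17, -0.3, 0, -0.4], [0.116, 0.002, 0.182, -0.3, 0, -0.4], [0.126, 0.002, 0.191, -0.3, 0, -0.4]])

```text
clock: 13.35
tool_pos: [0.4658, 0.1374, 0.1228]
eef_rot: [0.672, 0.647, 0.259, -0.25]
contact_force: [-0.3, -0.2, -1.7]
opening: 0.45
```

```bash
python3 - <<'E'
from h import *
where()
row(*edge(-.037,.02,.088));row(*edge(-.037,.058,.088))
t=r.snapshot("top");ov(t,"pics/o6t.png",(140,170,200,150),4)
t=r.snapshot("side");ov(t,"pics/o6s.png",(140,150,200,150),4)
E
```

```text
t 13.35 edge box mm [-37.7  21.9  88.7] tilt 42.17 yaw -2.11 F [-0.26 -0.24 -1.67] M [-0.86 -0.03 -0.04] tcp [0.4658 0.1374 0.1228] q [ 0.58  1.02 -0.87  2.15 -0.15  0.17  0.14] op 0.45
row [-0.0017, 0.0007, -0.0007, -0.05, -0.17, 0.07] n>= 0.0
row [0.0264, 0.0007, 0.0248, -0.05, -0.17, 0.07] n>= 0.7
```

View pics/o6t.png

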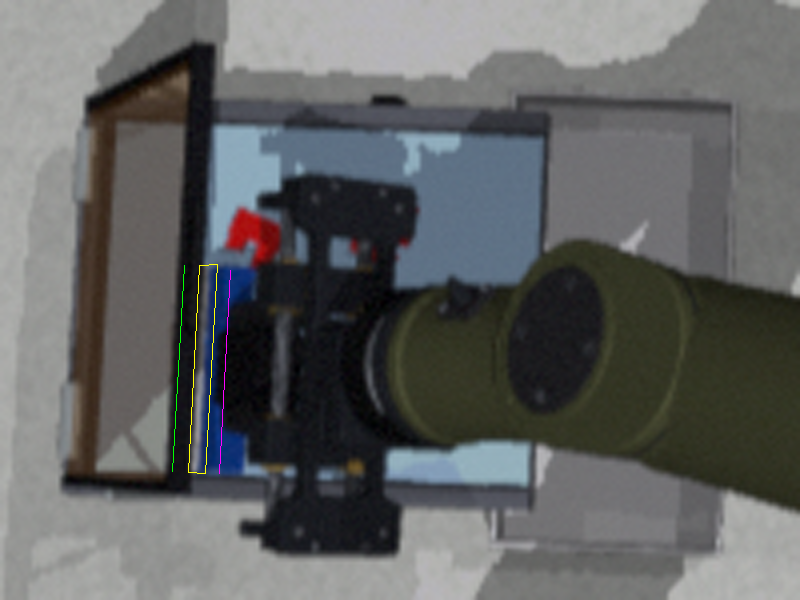

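View pics/o6s.png

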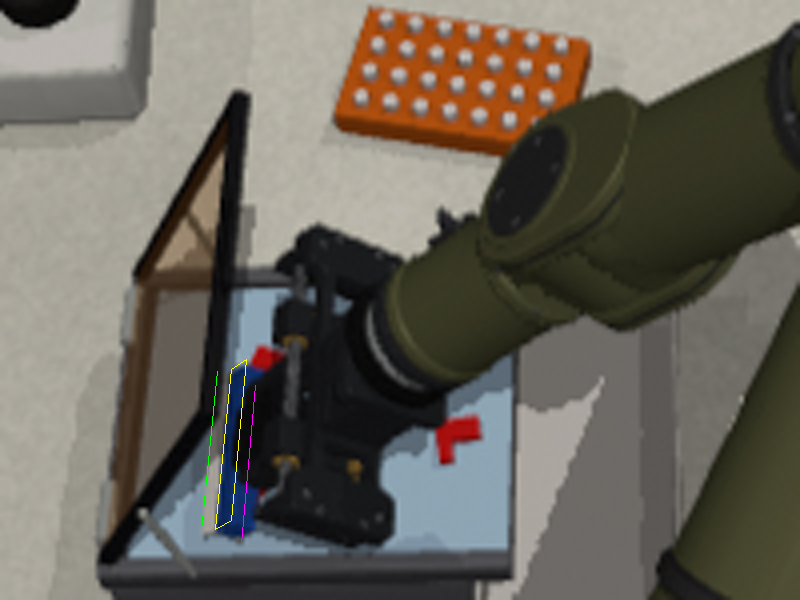

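Emit:
carry_out(commands=[[0.004, 0.001, 0.004, 0, 0, 0], [0.008, 0.001, 0.008, 0, 0, 0], [0.012, 0.001, 0.011, 0, 0, 0], [0.016, 0.001, 0.015, 0, 0, 0], [0.02, 0.001, 0.019, 0, 0, 0], [0.022, 0.001, 0.021, 0, 0, 0]])

```text
clock: 14.05
tool_pos: [0.4671, 0.1679, 0.122]
eef_rot: [0.671, 0.648, 0.259, -0.25]
contact_force: [-1.0, -0.0, -1.3]
opening: 0.447
```

```bash
python3 - <<'E'
from h import *
where()
row(*edge(-.037,.057,.077))
t=r.snapshot("side");ov(t,"pics/o7s.png",(140,150,200,150),4)
E
```

```text
t 14.05 edge box mm [-37.6  52.4  87.9] tilt 42.19 yaw -2.04 F [-0.96 -0.01 -1.25] M [-0.83 -0.05  0.02] tcp [0.4671 0.1679 0.122 ] q [ 0.52  1.03 -0.87  2.16 -0.17  0.12  0.12] op 0.447
row [-0.0037, 0.0005, 0.0112, -0.12, -0.19, 0.11] n>= 0.2
```

View pics/o7s.png

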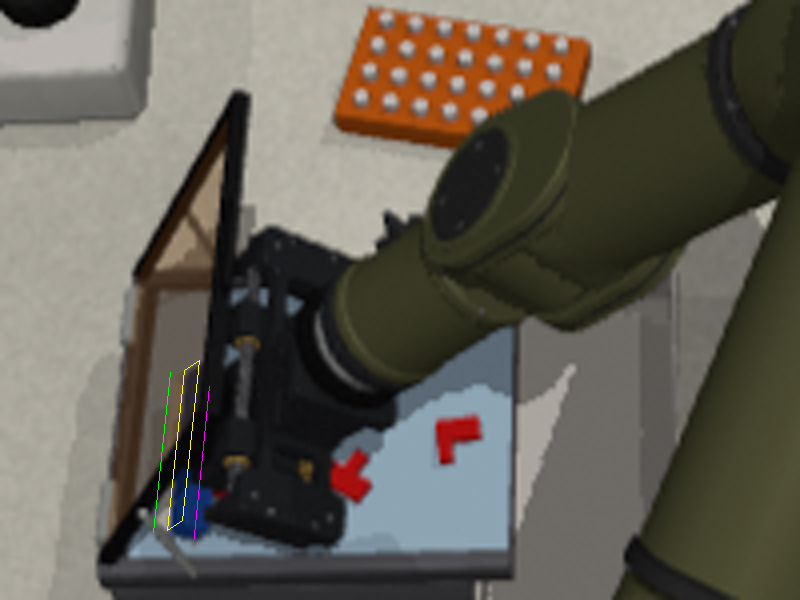

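Emit:
carry_out(commands=[[0.002, 0.0005, 0.002, 0, 0, 0], [0.0015, 0.0005, 0.0027, 0, 0, 0], [0.001, 0.0005, 0.0035, 0, 0, 0], [0.0005, 0.0005, 0.0042, 0, 0, 0], [-0.0002, 0.0005, 0.005, 0, 0, 0], [-0.001, 0.0005, 0.0057, 0, 0, 0], [-0.0018, 0.0005, 0.0065, 0, 0, 0], [-0.0018, 0.0005, 0.0065, 0, 0, 0]])

```text
clock: 14.9
tool_pos: [0.4677, 0.1701, 0.1157]
eef_rot: [0.672, 0.648, 0.259, -0.25]
contact_force: [-0.2, -0.1, -0.8]
opening: 0.451
```

```bash
python3 - <<'E'
from h import *
where()
E
```

```text
t 14.9 edge box mm [-37.   54.6  81.5] tilt 42.18 yaw -2.08 F [-0.15 -0.1  -0.77] M [-0.79 -0.07 -0.  ] tcp [0.4677 0.1701 0.1157] q [ 0.51  1.04 -0.87  2.16 -0.17  0.11  0.12] op 0.451
```

Descending at 5 mm/s, 2.5 mm per call.

Emit:
carry_out(commands=[[-0.0003, 0, 0.0004, 0, 0, 0], [-0.0007, 0, 0.0007, 0, 0, 0], [-0.001, 0, 0.0011, 0, 0, 0], [-0.0013, 0, 0.0015, 0, 0, 0], [-0.0017, 0, 0.0019, 0, 0, 0], [-0.002, 0, 0.0022, 0, 0, 0]])

```text
clock: 15.5
tool_pos: [0.4678, 0.1702, 0.1129]
eef_rot: [0.672, 0.648, 0.259, -0.25]
contact_force: [0.3, 0.9, -1.3]
opening: 0.447
```

Emit:
carry_out(commands=[[-0.0003, 0, 0.0004, 0, 0, 0], [-0.0007, 0, 0.0007, 0, 0, 0], [-0.001, 0, 0.0011, 0, 0, 0]])

```text
clock: 15.8
tool_pos: [0.4678, 0.1702, 0.1114]
eef_rot: [0.672, 0.648, 0.259, -0.25]
contact_force: [-0.1, -0.4, -1.5]
opening: 0.448
```

Emit:
carry_out(commands=[[-0.0003, 0, 0.0004, 0, 0, 0], [-0.0007, 0, 0.0007, 0, 0, 0]])

```text
clock: 16.0
tool_pos: [0.4678, 0.1702, 0.1104]
eef_rot: [0.672, 0.648, 0.259, -0.25]
contact_force: [0.2, -0.6, -1.3]
opening: 0.45
```

Emit:
carry_out(commands=[[-0.0003, 0, 0.0004, 0, 0, 0], [-0.0007, 0, 0.0007, 0, 0, 0]])

```text
clock: 16.2
tool_pos: [0.4678, 0.1701, 0.1094]
eef_rot: [0.672, 0.648, 0.259, -0.25]
contact_force: [-0.2, -0.3, -1.7]
opening: 0.453
```

Emit:
carry_out(commands=[[-0.0003, 0, 0.0004, 0, 0, 0], [-0.0007, 0, 0.0007, 0, 0, 0]])

```text
clock: 16.4
tool_pos: [0.4678, 0.17, 0.1085]
eef_rot: [0.672, 0.648, 0.259, -0.25]
contact_force: [0.7, -0.5, -1.3]
opening: 0.448
```

Emit:
carry_out(commands=[[-0.0003, 0, 0.0004, 0, 0, 0], [-0.0007, 0, 0.0007, 0, 0, 0]])

```text
clock: 16.6
tool_pos: [0.4678, 0.1701, 0.1082]
eef_rot: [0.671, 0.648, 0.259, -0.25]
contact_force: [-1.1, -5.9, 9.7]
opening: 0.45
```

Emit:
carry_out(commands=[[-0.0003, 0, 0.0004, 0, 0, 0], [-0.0003, 0, 0.0004, 0, 0, 0]])

```text
clock: 16.8
tool_pos: [0.4678, 0.1701, 0.1081]
eef_rot: [0.671, 0.648, 0.259, -0.25]
contact_force: [-1.9, -6.4, 10.2]
opening: 0.445
```

```bash
python3 - <<'E'
from h import *
where()
E
```

```text
t 16.8 edge box mm [-36.9  54.7  74. ] tilt 42.22 yaw -2.05 F [-1.91 -6.35 10.2 ] M [-0.26  0.15  0.18] tcp [0.4678 0.1701 0.1081] q [ 0.51  1.06 -0.86  2.16 -0.16  0.09  0.12] op 0.445
```

Emit:
carry_out(commands=[[0.0003, 0, -0.0004, 0, 0, 0], [-0.0004, 0, -0.001, 0, 0, 0], [-0.0019, 0, -0.0024, 0, 0, 0]])

```text
clock: 17.1
tool_pos: [0.4677, 0.1679, 0.1081]
eef_rot: [0.671, 0.648, 0.259, -0.25]
contact_force: [-0.5, 2.5, 2.2]
opening: 0.446
```

```bash
python3 - <<'E'
from h import *
where()
E
```

```text
t 17.1 edge box mm [-37.   52.5  73.9] tilt 42.25 yaw -2.0 F [-0.51  2.54  2.2 ] M [ 0.2  -0.09 -0.  ] tcp [0.4677 0.1679 0.1081] q [ 0.51  1.06 -0.86  2.16 -0.16  0.1   0.13] op 0.446
```

Emit:
carry_out(commands=[[-0.003, 0, -0.0027, 0, 0, 0], [-0.0059, 0, -0.0054, 0, 0, 0], [-0.0089, 0, -0.0081, 0, 0, 0], [-0.0119, 0, -0.0107, 0, 0, 0], [-0.0148, 0, -0.0134, 0, 0, 0], [-0.0178, 0, -0.0161, 0, 0, 0]])

```text
clock: 17.7
tool_pos: [0.4668, 0.1432, 0.108]
eef_rot: [0.671, 0.648, 0.259, -0.25]
contact_force: [0.0, 4.7, 5.1]
opening: 0.445
```

```bash
python3 - <<'E'
from h import *
where()
t=r.snapshot("side");ov(t,"pics/o8s.png",(140,150,200,150),4)
E
```

```text
t 17.7 edge box mm [-36.9  27.8  73.8] tilt 42.23 yaw -2.04 F [0.   4.73 5.07] M [ 1.15 -0.1   0.01] tcp [0.4668 0.1432 0.108 ] q [ 0.56  1.05 -0.86  2.15 -0.14  0.14  0.15] op 0.445
```

View pics/o8s.png

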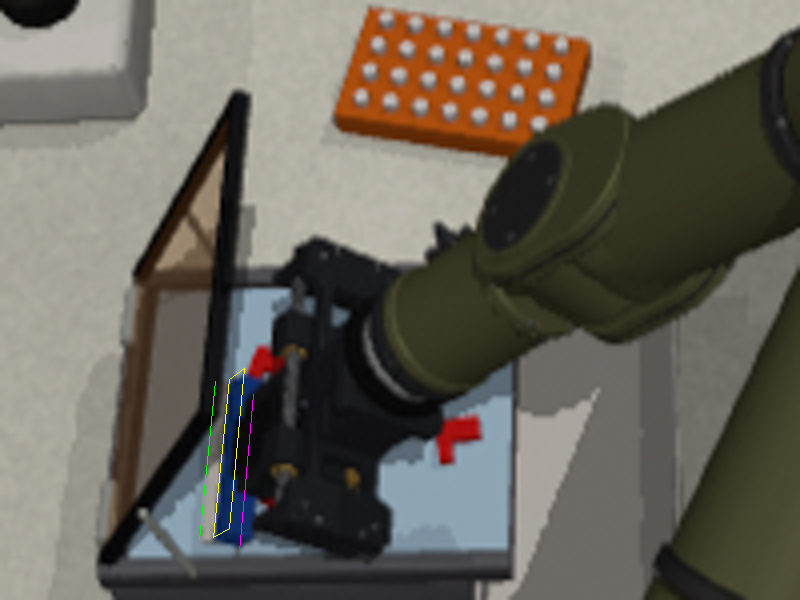

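Emit:
carry_out(commands=[[-0.0036, 0, -0.0035, 0, 0, 0], [-0.0073, 0, -0.0068, 0, 0, 0], [-0.011, 0, -0.0102, 0, 0, 0], [-0.0147, 0, -0.0135, 0, 0, 0], [-0.0184, 0, -0.0169, 0, 0, 0], [-0.0221, 0, -0.0203, 0, 0, 0], [-0.0258, 0, -0.0236, 0, 0, 0]])

```text
clock: 18.45
tool_pos: [0.4653, 0.108, 0.1079]
eef_rot: [0.671, 0.648, 0.259, -0.25]
contact_force: [0.5, 4.8, 5.6]
opening: 0.446
```

```bash
python3 - <<'E'
from h import *
where()
E
```

```text
t 18.45 edge box mm [-37.   -7.5  73.8] tilt 42.21 yaw -2.05 F [0.5  4.77 5.6 ] M [ 1.19 -0.23 -0.02] tcp [0.4653 0.108  0.1079] q [ 0.63  1.05 -0.85  2.14 -0.12  0.21  0.18] op 0.446
```

Emit:
carry_out(commands=[[-0.0036, 0, -0.0035, 0, 0, 0], [-0.0073, 0, -0.0068, 0, 0, 0], [-0.011, 0, -0.0102, 0, 0, 0], [-0.0147, 0, -0.0135, 0, 0, 0], [-0.0184, 0, -0.0169, 0, 0, 0], [-0.0221, 0, -0.0203, 0, 0, 0], [-0.0258, 0, -0.0236, 0, 0, 0]])

```text
clock: 19.15
tool_pos: [0.4639, 0.0729, 0.108]
eef_rot: [0.672, 0.648, 0.259, -0.25]
contact_force: [0.5, 4.6, 5.2]
opening: 0.447
```

```bash
python3 - <<'E'
from h import *
where()
t=r.snapshot("side");ov(t,"pics/o9s.png",(140,150,200,150),4)
t=r.snapshot("top");ov(t,"pics/o9t.png",(140,170,200,150),4)
E
```

```text
t 19.15 edge box mm [-37.1 -42.7  73.8] tilt 42.2 yaw -2.07 F [0.51 4.59 5.17] M [ 1.09 -0.15  0.04] tcp [0.4639 0.0729 0.108 ] q [ 0.7   1.05 -0.84  2.11 -0.09  0.28  0.21] op 0.447
```

View pics/o9s.png

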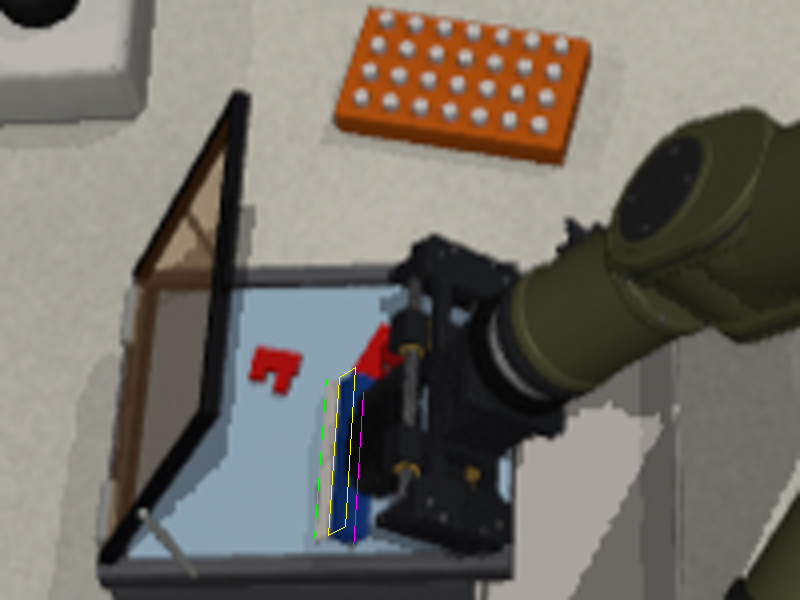

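View pics/o9t.png

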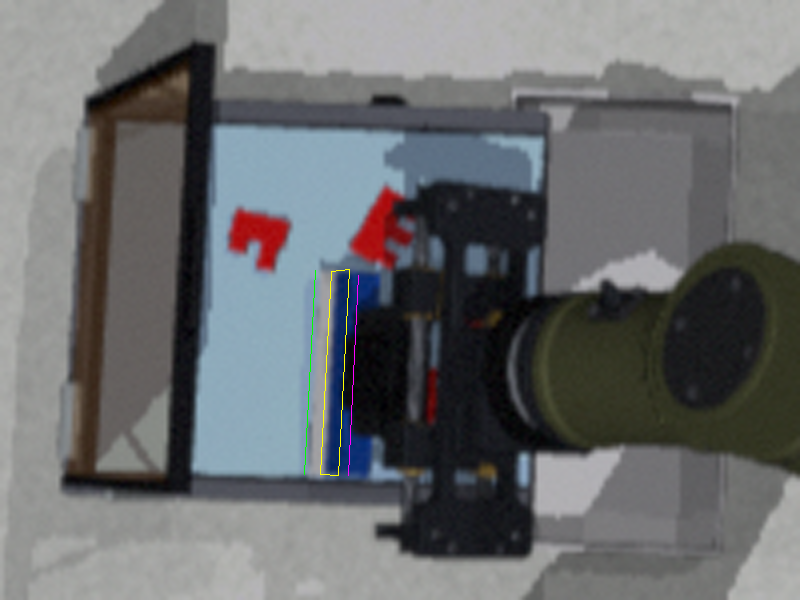

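Emit:
carry_out(commands=[[-0.0037, 0, -0.0034, 0, 0, 0], [-0.0074, 0, -0.0067, 0, 0, 0], [-0.0111, 0, -0.0101, 0, 0, 0], [-0.0148, 0, -0.0134, 0, 0, 0], [-0.0185, 0, -0.0168, 0, 0, 0], [-0.0222, 0, -0.0202, 0, 0, 0], [-0.0259, 0, -0.0235, 0, 0, 0], [-0.0296, 0, -0.0269, 0, 0, 0]])

```text
clock: 20.05
tool_pos: [0.4623, 0.0329, 0.108]
eef_rot: [0.672, 0.648, 0.259, -0.25]
contact_force: [0.5, 4.7, 5.0]
opening: 0.448
```

```bash
python3 - <<'E'
from h import *
where()
E
```

```text
t 20.05 edge box mm [-37.2 -82.7  73.8] tilt 42.21 yaw -2.06 F [0.52 4.68 4.96] M [ 1.05 -0.17 -0.04] tcp [0.4623 0.0329 0.108 ] q [ 0.78  1.05 -0.83  2.08 -0.07  0.36  0.24] op 0.448
```

Emit:
carry_out(commands=[[-0.0037, 0, -0.0034, 0, 0, 0], [-0.0074, 0, -0.0067, 0, 0, 0], [-0.0111, 0, -0.0101, 0, 0, 0], [-0.0148, 0, -0.0134, 0, 0, 0], [-0.0185, 0, -0.0168, 0, 0, 0], [-0.0222, 0, -0.0202, 0, 0, 0], [-0.0259, 0, -0.0235, 0, 0, 0], [-0.0296, 0, -0.0269, 0, 0, 0]])

```text
clock: 20.85
tool_pos: [0.4606, -0.0071, 0.108]
eef_rot: [0.672, 0.647, 0.259, -0.251]
contact_force: [-0.4, 4.3, 5.5]
opening: 0.451
```

```bash
python3 - <<'E'
from h import *
where()
t=r.snapshot("side");ov(t,"pics/o10s.png",(140,150,200,150),4)
t=r.snapshot("top");ov(t,"pics/o10t.png",(140,170,200,150),4)
E
```

```text
t 20.85 edge box mm [ -37.3 -122.7   73.8] tilt 42.22 yaw -2.07 F [-0.4   4.32  5.51] M [ 0.99 -0.25  0.02] tcp [ 0.4606 -0.0071  0.108 ] q [ 0.85  1.05 -0.82  2.03 -0.04  0.45  0.28] op 0.451
```

View pics/o10t.png

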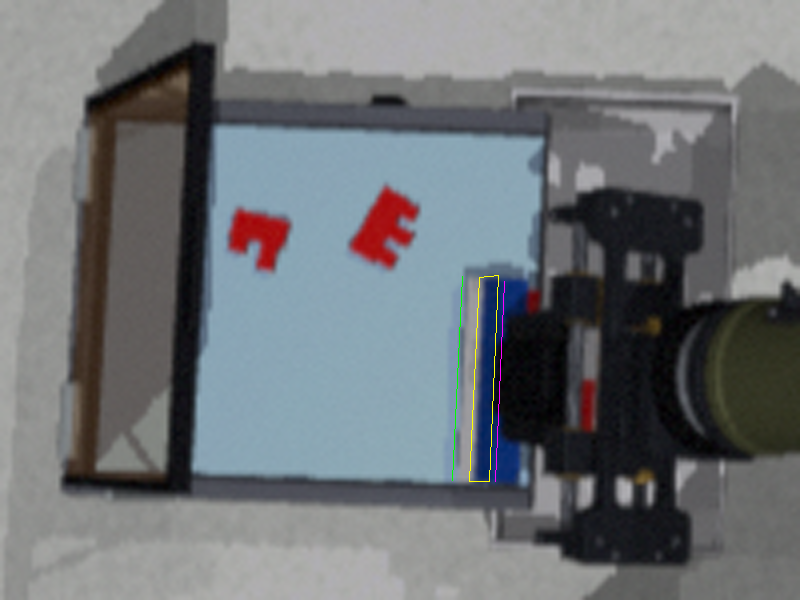

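Emit:
carry_out(commands=[[-0.0022, 0, -0.002, 0, 0, 0], [-0.0044, 0, -0.004, 0, 0, 0], [-0.0067, 0, -0.006, 0, 0, 0], [-0.0089, 0, -0.0081, 0, 0, 0], [-0.0111, 0, -0.0101, 0, 0, 0], [-0.0133, 0, -0.0121, 0, 0, 0], [-0.0156, 0, -0.0141, 0, 0, 0], [-0.0178, 0, -0.0161, 0, 0, 0], [-0.02, 0, -0.0181, 0, 0, 0], [-0.0222, 0, -0.0201, 0, 0, 0], [-0.0222, 0, -0.0201, 0, 0, 0]])

```text
clock: 22.05
tool_pos: [0.4603, -0.0379, 0.1073]
eef_rot: [0.672, 0.647, 0.259, -0.249]
contact_force: [0.3, -0.2, -1.3]
opening: 0.451
```

```bash
python3 - <<'E'
from h import *
where()
t=r.snapshot("side");ov(t,"pics/o11s.png",(140,150,200,150),4)
t=r.snapshot("top");ov(t,"pics/o11t.png",(140,170,200,150),4)
E
```

```text
t 22.05 edge box mm [ -36.4 -153.6   73.1] tilt 42.11 yaw -2.17 F [ 0.26 -0.15 -1.31] M [-0.88 -0.06 -0.03] tcp [ 0.4603 -0.0379  0.1073] q [ 0.89  1.06 -0.82  1.99 -0.02  0.51  0.31] op 0.451
```

View pics/o11t.png

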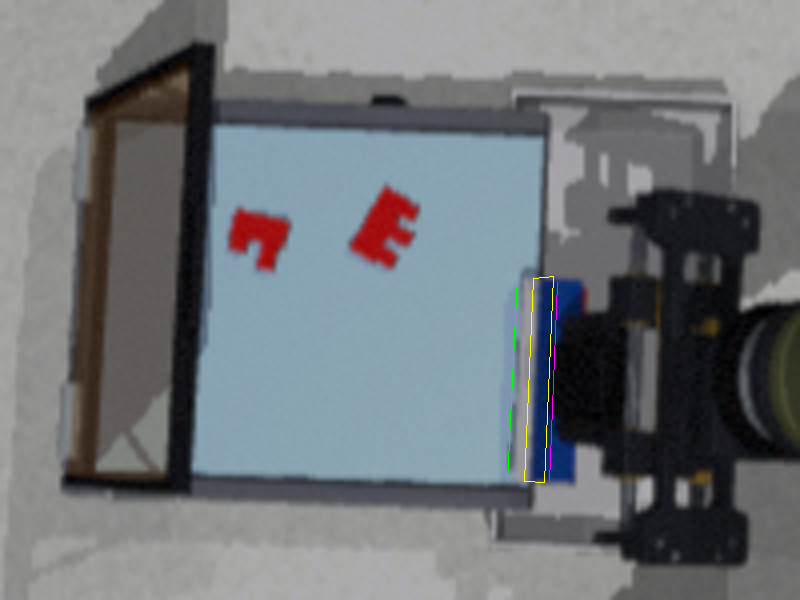

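View pics/o11s.png

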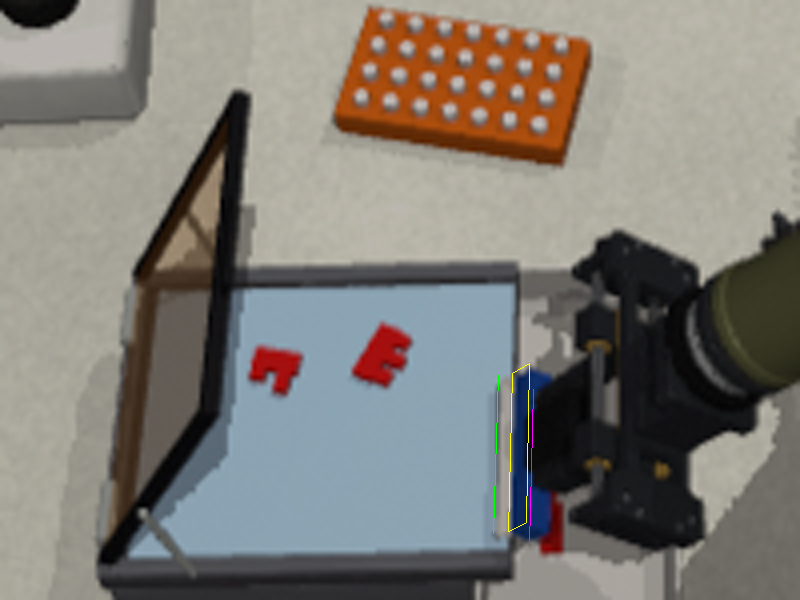

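```bash
python3 - <<'E'
from h import *
for e in((-.037,-.155,.095),(.037,-.13,.093),(.037,-.05,.091),(.037,.042,.090)): row(*edge(*e))
E
```

```text
row [0.0127, -0.0005, -0.0175, -0.09, -0.16, 0.05] n>= 0.4
row [0.0298, 0.0735, 0.0007, -0.09, -0.16, 0.05] n>= 1.6
row [0.0878, 0.0736, 0.0559, -0.09, -0.16, 0.05] n>= 2.5
row [0.1553, 0.0738, 0.1184, -0.09, -0.16, 0.05] n>= 4.2
```

Emit:
carry_out(commands=[[0.004, 0, -0.009, 0, 0, 0], [0.012, 0, -0.018, 0, 0, 0], [0.013, 0.015, -0.018, 0, 0, 0], [0.016, 0.035, -0.014, 0, -0.2, 0], [0.022, 0.055, -0.008, 0, -0.2, 0], [0.03, 0.074, 0.001, 0, -0.2, 0], [0.05, 0.074, 0.02, 0, -0.2, 0], [0.07, 0.074, 0.039, 0, -0.2, 0], [0.088, 0.074, 0.056, 0, -0.2, 0], [0.104, 0.074, 0.071, 0, -0.2, 0], [0.12, 0.074, 0.086, 0, -0.2, 0], [0.132, 0.074, 0.097, 0, -0.2, 0]])

```text
clock: 23.35
tool_pos: [0.5399, 0.1252, 0.126]
eef_rot: [0.671, 0.649, 0.258, -0.249]
contact_force: [0.0, -0.4, -1.4]
opening: 0.451
```

```bash
python3 - <<'E'
from h import *
where()
row(*edge(.037,.042,.083));row(*edge(.037,.042,.088))
t=r.snapshot("side");ov(t,"pics/o12s.png",(140,150,200,150),4)
t=r.snapshot("top");ov(t,"pics/o12t.png",(140,170,200,150),4)
E
```

```text
t 23.35 edge box mm [36.9 12.5 91.7] tilt 42.02 yaw -1.98 F [ 0.02 -0.36 -1.39] M [-0.87 -0.04 -0.01] tcp [0.5399 0.1252 0.126 ] q [ 0.55  1.04 -0.83  1.93 -0.12  0.37  0.12] op 0.451
row [0.0161, 0.0002, 0.0263, -0.13, -0.02, 0.18] n>= 0.6
row [0.0194, 0.0002, 0.0225, -0.13, -0.02, 0.18] n>= 0.6
```

View pics/o12t.png

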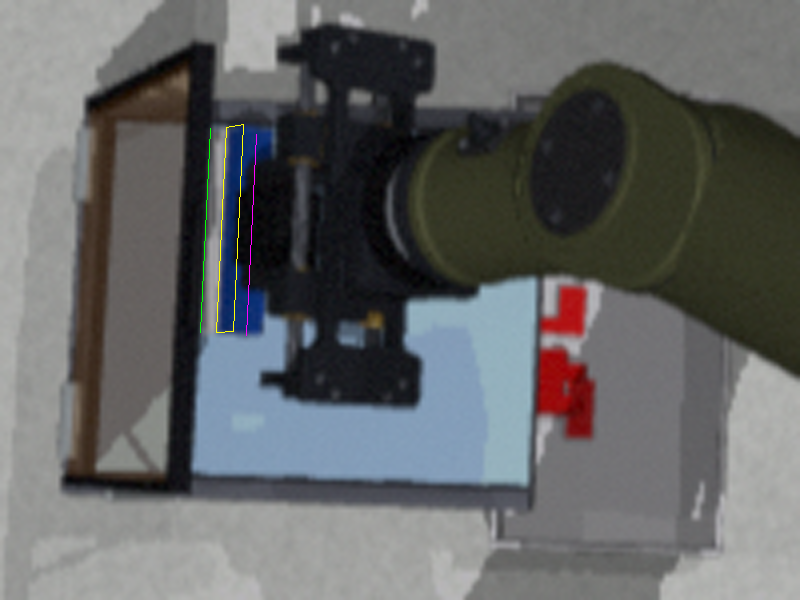

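View pics/o12s.png

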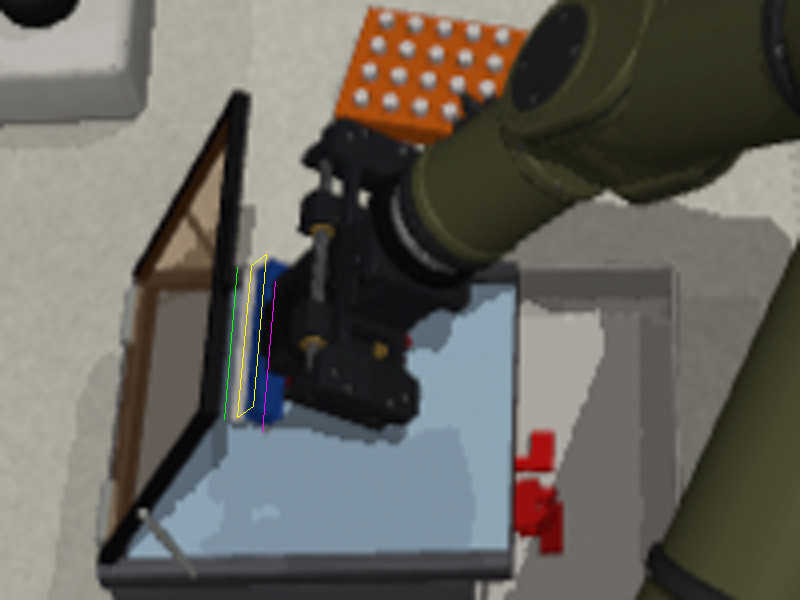

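Emit:
carry_out(commands=[[0.005, -0.001, 0.006, 0, 0, 0], [0.01, -0.003, 0.012, 0, 0, 0], [0.015, -0.005, 0.018, 0, 0, 0], [0.019, -0.006, 0.022, 0, 0, 0.2], [0.0175, -0.006, 0.0242, 0, 0, 0.2], [0.0161, -0.006, 0.0263, 0, 0, 0.2], [0.0148, -0.006, 0.0278, 0, 0, 0.2], [0.0135, -0.006, 0.0293, 0, 0, 0.2], [0.0128, -0.006, 0.03, 0, 0, 0.2], [0.0128, -0.006, 0.03, 0, 0, 0.2]])

```text
clock: 24.45
tool_pos: [0.5353, 0.153, 0.1107]
eef_rot: [0.673, 0.647, 0.257, -0.249]
contact_force: [0.1, 0.3, -1.0]
opening: 0.445
```

```bash
python3 - <<'E'
from h import *
where()
t=r.snapshot("side");ov(t,"pics/o13s.png",(140,150,200,150),4)
t=r.snapshot("top");ov(t,"pics/o13t.png",(140,170,200,150),4)
E
```

```text
t 24.45 edge box mm [31.1 40.  76.5] tilt 41.97 yaw -2.25 F [ 0.09  0.33 -0.99] M [-0.85 -0.07 -0.05] tcp [0.5353 0.153  0.1107] q [ 0.5   1.06 -0.82  1.96 -0.13  0.29  0.11] op 0.445
```

View pics/o13t.png

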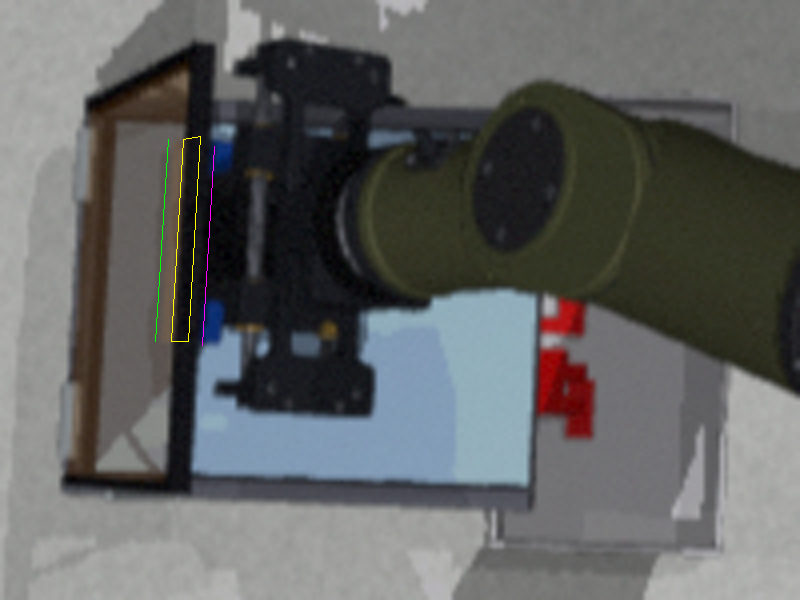

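View pics/o13s.png

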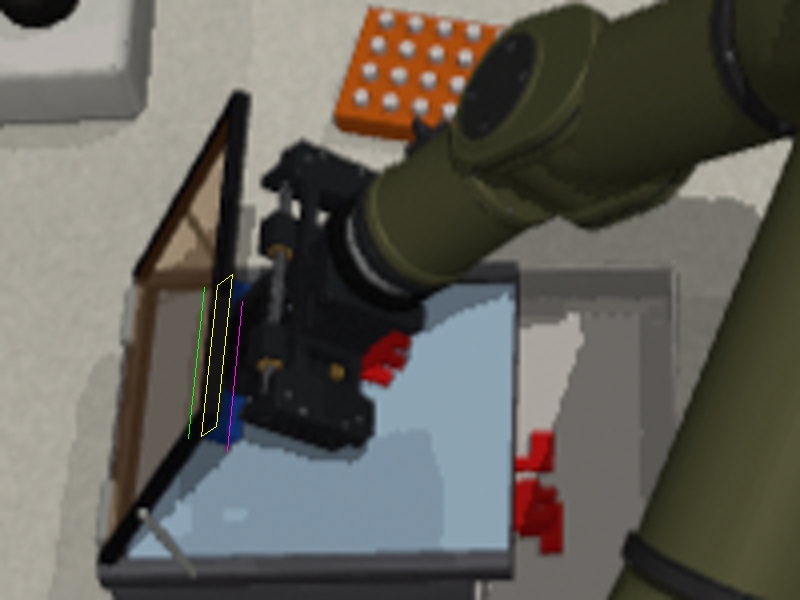

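Emit:
carry_out(commands=[[-0.0003, 0, 0.0003, 0, 0, 0], [-0.0005, 0, 0.0006, 0, 0, 0], [-0.0008, 0, 0.0009, 0, 0, 0]])

```text
clock: 24.85
tool_pos: [0.5353, 0.1532, 0.1097]
eef_rot: [0.673, 0.647, 0.257, -0.249]
contact_force: [-0.2, 0.1, -1.4]
opening: 0.447
```

Emit:
carry_out(commands=[[-0.0003, 0, 0.0003, 0, 0, 0], [-0.0005, 0, 0.0006, 0, 0, 0]])

```text
clock: 25.05
tool_pos: [0.5352, 0.1532, 0.1089]
eef_rot: [0.673, 0.647, 0.257, -0.249]
contact_force: [-1.1, -0.3, -1.6]
opening: 0.449
```

Emit:
carry_out(commands=[[-0.0003, 0, 0.0003, 0, 0, 0], [-0.0003, 0, 0.0003, 0, 0, 0]])

```text
clock: 25.25
tool_pos: [0.5352, 0.1533, 0.1085]
eef_rot: [0.673, 0.647, 0.257, -0.249]
contact_force: [0.0, -0.2, -1.4]
opening: 0.447
```

Emit:
carry_out(commands=[[-0.0003, 0, 0.0003, 0, 0, 0], [-0.0003, 0, 0.0003, 0, 0, 0]])

```text
clock: 25.45
tool_pos: [0.5352, 0.1533, 0.1084]
eef_rot: [0.673, 0.647, 0.257, -0.249]
contact_force: [-0.3, -0.9, 1.9]
opening: 0.45
```

Emit:
carry_out(commands=[[-0.0003, 0, 0.0003, 0, 0, 0], [-0.0003, 0, 0.0003, 0, 0, 0]])

```text
clock: 25.65
tool_pos: [0.5352, 0.1533, 0.1083]
eef_rot: [0.673, 0.647, 0.257, -0.249]
contact_force: [-1.1, -2.9, 4.8]
opening: 0.446
```

Emit:
carry_out(commands=[[-0.0007, 0, -0.0008, 0, 0, 0], [-0.0022, 0, -0.0021, 0, 0, 0], [-0.0052, 0, -0.0047, 0, 0, 0], [-0.0089, 0, -0.0081, 0, 0, 0], [-0.0126, 0, -0.0114, 0, 0, 0]])

```text
clock: 26.15
tool_pos: [0.5347, 0.1364, 0.1082]
eef_rot: [0.673, 0.647, 0.258, -0.249]
contact_force: [0.2, 2.2, 4.4]
opening: 0.449
```

```bash
python3 - <<'E'
from h import *
where()
E
```

```text
t 26.15 edge box mm [31.2 23.4 73.9] tilt 42.03 yaw -2.2 F [0.24 2.2  4.38] M [ 0.39 -0.26  0.06] tcp [0.5347 0.1364 0.1082] q [ 0.53  1.06 -0.82  1.95 -0.12  0.31  0.12] op 0.449
```

Emit:
carry_out(commands=[[-0.0037, 0, -0.0033, 0, 0, 0], [-0.0074, 0, -0.0067, 0, 0, 0], [-0.0111, 0, -0.01, 0, 0, 0], [-0.0149, 0, -0.0134, 0, 0, 0], [-0.0186, 0, -0.0167, 0, 0, 0], [-0.0223, 0, -0.0201, 0, 0, 0], [-0.026, 0, -0.0234, 0, 0, 0], [-0.0297, 0, -0.0268, 0, 0, 0]])

```text
clock: 26.95
tool_pos: [0.5329, 0.0962, 0.1081]
eef_rot: [0.673, 0.647, 0.257, -0.249]
contact_force: [-0.5, 3.6, 4.4]
opening: 0.446
```

```bash
python3 - <<'E'
from h import *
where()
t=r.snapshot("top");ov(t,"pics/o14t.png",(140,170,200,150),4)
E
```

```text
t 26.95 edge box mm [ 31.  -16.8  73.8] tilt 42.01 yaw -2.2 F [-0.46  3.65  4.37] M [ 0.87 -0.35  0.05] tcp [0.5329 0.0962 0.1081] q [ 0.6   1.07 -0.82  1.94 -0.1   0.38  0.16] op 0.446
```

View pics/o14t.png

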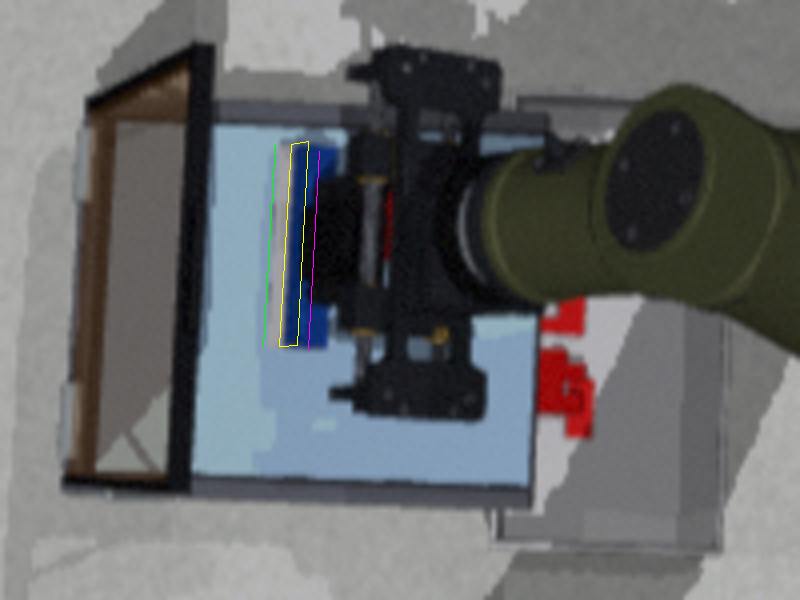

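Emit:
carry_out(commands=[[-0.0037, 0, -0.0033, 0, 0, 0], [-0.0074, 0, -0.0067, 0, 0, 0], [-0.0111, 0, -0.01, 0, 0, 0], [-0.0149, 0, -0.0134, 0, 0, 0], [-0.0186, 0, -0.0167, 0, 0, 0], [-0.0223, 0, -0.0201, 0, 0, 0], [-0.026, 0, -0.0234, 0, 0, 0], [-0.0297, 0, -0.0268, 0, 0, 0]])

```text
clock: 27.8
tool_pos: [0.5312, 0.0561, 0.1081]
eef_rot: [0.673, 0.647, 0.257, -0.25]
contact_force: [-0.3, 3.0, 4.7]
opening: 0.447
```

Emit:
carry_out(commands=[[-0.0037, 0, -0.0033, 0, 0, 0], [-0.0074, 0, -0.0067, 0, 0, 0], [-0.0111, 0, -0.01, 0, 0, 0], [-0.0149, 0, -0.0134, 0, 0, 0], [-0.0186, 0, -0.0167, 0, 0, 0], [-0.0223, 0, -0.0201, 0, 0, 0], [-0.026, 0, -0.0234, 0, 0, 0], [-0.0297, 0, -0.0268, 0, 0, 0]])

```text
clock: 28.6
tool_pos: [0.5295, 0.0162, 0.1081]
eef_rot: [0.673, 0.647, 0.257, -0.25]
contact_force: [-0.1, 3.8, 6.1]
opening: 0.449
```

```bash
python3 - <<'E'
from h import *
where()
t=r.snapshot("top");ov(t,"pics/o15t.png",(140,170,200,150),4)
E
```

```text
t 28.6 edge box mm [ 30.6 -96.9  73.8] tilt 42.02 yaw -2.21 F [-0.12  3.83  6.08] M [ 0.9  -0.36  0.05] tcp [0.5295 0.0162 0.1081] q [ 0.74  1.07 -0.81  1.87 -0.06  0.52  0.23] op 0.449
```

View pics/o15t.png

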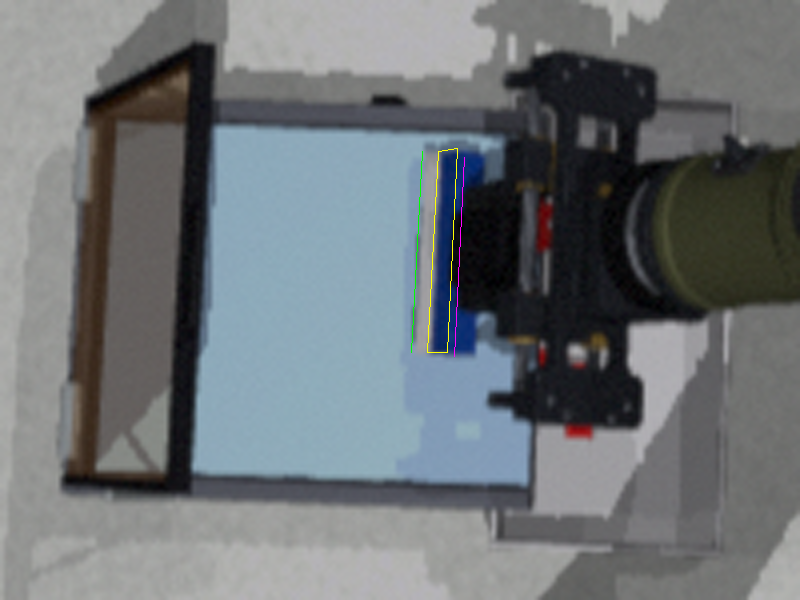

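Emit:
carry_out(commands=[[-0.0037, 0, -0.0034, 0, 0, 0], [-0.0074, 0, -0.0068, 0, 0, 0], [-0.0111, 0, -0.0101, 0, 0, 0], [-0.0149, 0, -0.0135, 0, 0, 0], [-0.0186, 0, -0.0168, 0, 0, 0]])

```text
clock: 29.15
tool_pos: [0.5285, -0.009, 0.108]
eef_rot: [0.673, 0.647, 0.257, -0.25]
contact_force: [1.4, 3.7, 5.8]
opening: 0.444
```

Emit:
carry_out(commands=[[-0.0022, 0, -0.002, 0, 0, 0], [-0.0044, 0, -0.004, 0, 0, 0], [-0.0067, 0, -0.006, 0, 0, 0], [-0.0089, 0, -0.0081, 0, 0, 0], [-0.0111, 0, -0.0101, 0, 0, 0], [-0.0133, 0, -0.0121, 0, 0, 0], [-0.0156, 0, -0.0141, 0, 0, 0], [-0.0178, 0, -0.0161, 0, 0, 0], [-0.02, 0, -0.0181, 0, 0, 0], [-0.0222, 0, -0.0201, 0, 0, 0], [-0.0222, 0, -0.0201, 0, 0, 0]])

```text
clock: 30.25
tool_pos: [0.5277, -0.04, 0.1073]
eef_rot: [0.674, 0.646, 0.257, -0.249]
contact_force: [-0.1, -0.4, -1.6]
opening: 0.447
```

```bash
python3 - <<'E'
from h import *
where()
t=r.snapshot("top");ov(t,"pics/o16t.png",(140,170,200,150),4)
t=r.snapshot("side");ov(t,"pics/o16s.png",(140,150,200,150),4)
E
```

```text
t 30.25 edge box mm [  30.9 -153.2   73. ] tilt 41.9 yaw -2.32 F [-0.14 -0.4  -1.62] M [-0.86  0.02 -0.02] tcp [ 0.5277 -0.04    0.1073] q [ 0.82  1.08 -0.8   1.81 -0.03  0.63  0.27] op 0.447
```

View pics/o16t.png

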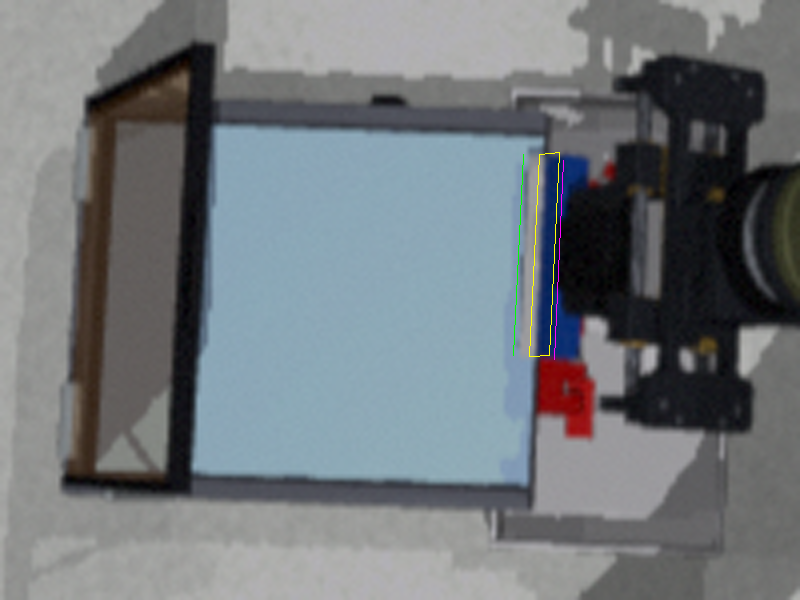

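View pics/o16s.png

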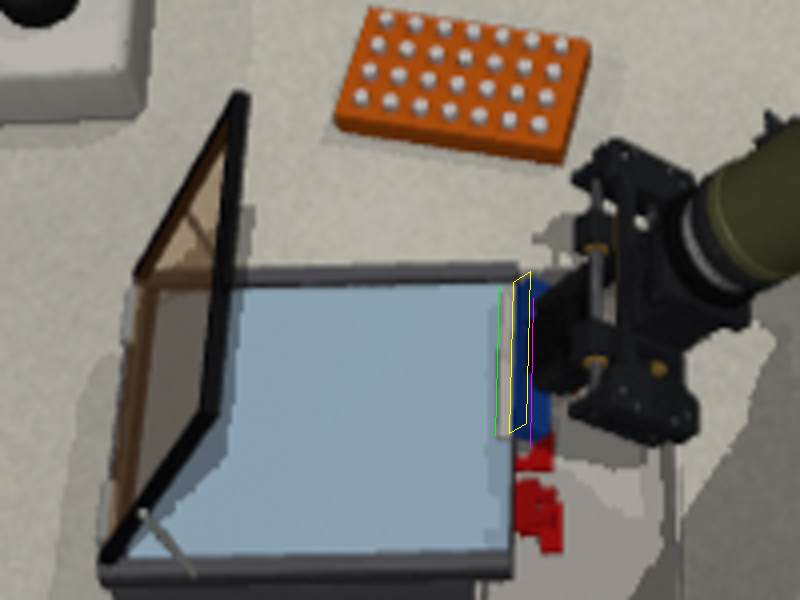

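```bash
python3 - <<'E'
from h import *
p0,R0,_=st()
row(p0+[0,-.01,.08],R0)
for k,P in enumerate([(.52,-.13,.2),(.51,-.25,.21),(.503,-.3925,.19)]):
    f=[.3,.7,1][k]
    from scipy.spatial.transform import Slerp
    row(P,Slerp([0,1],R.concatenate([R0,Rt(12.75)]))(f))
E
```

```text
row [0.0461, 0.0001, -0.0662, 0.0, 0.0, 0.0] n>= 1.6
row [-0.0062, -0.0044, -0.1296, 1.6, -12.52, -4.31] n>= 2.6
row [-0.089, -0.0097, -0.2174, 3.73, -29.21, -10.07] n>= 4.7
row [-0.2085, -0.011, -0.2979, 5.32, -41.73, -14.38] n>= 7.3
```

Emit:
carry_out(commands=[[0.015, 0, -0.022, 0, 0, 0], [0.032, 0, -0.045, 0, 0, 0], [0.046, 0, -0.066, 0, 0, 0], [0.02, -0.002, -0.1, 0.8, -6, -2], [-0.006, -0.004, -0.13, 1.6, -12.5, -4.3], [-0.035, -0.006, -0.16, 2.4, -19, -6.5], [-0.063, -0.008, -0.19, 3.1, -24.5, -8.4], [-0.089, -0.01, -0.217, 3.7, -29.2, -10.1], [-0.125, -0.01, -0.243, 4.4, -34.5, -12], [-0.165, -0.011, -0.27, 5, -39, -13.5], [-0.195, -0.011, -0.29, 5.3, -41.7, -14.4], [-0.2085, -0.011, -0.298, 5.3, -41.7, -14.4]])

```text
clock: 31.55
tool_pos: [0.5022, -0.3938, 0.1897]
eef_rot: [0.624, 0.781, -0.0, -0.0]
contact_force: [-0.6, -0.1, -2.0]
opening: 0.444
```

Emit:
carry_out(commands=[[0, 0, 0, 0, 0, 0], [0, 0, 0, 0, 0, 0]])

```text
clock: 31.75
tool_pos: [0.5036, -0.3904, 0.1899]
eef_rot: [0.624, 0.782, 0.002, -0.001]
contact_force: [-1.4, 0.9, -1.4]
opening: 0.449
```

```bash
python3 - <<'E'
from h import *
where()
row([.503,-.392,.06],Rt(12.75))
for n in("top","side"):
    t=r.snapshot(n);cv2.imwrite(f"pics/{n}17.png",t["img"]);w=(140,170,200,150) if n=="top" else (140,150,200,150)
    ov(t,f"pics/o17{n}.png",w,4)
E
```

```text
t 31.75 edge box mm [  24.2 -529.4  156.9] tilt 0.25 yaw 12.81 F [-1.36  0.94 -1.38] M [ 0.01 -0.14  0.01] tcp [ 0.5036 -0.3904  0.1899] q [ 0.86  0.8  -0.52  1.56  0.46  0.9   0.41] op 0.449
row [-0.0019, -0.0012, 0.1299, 0.1, -0.22, 0.06] n>= 2.6
```

View pics/o17top.png

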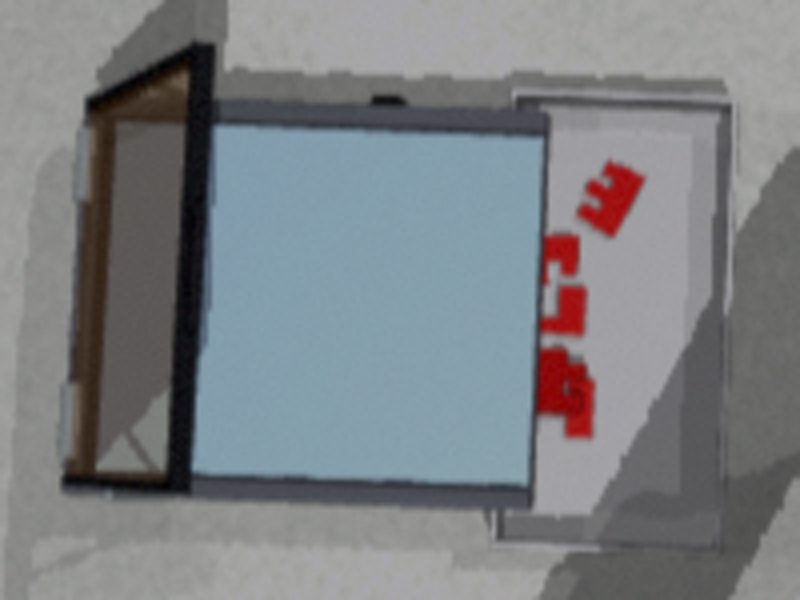

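View pics/o17side.png

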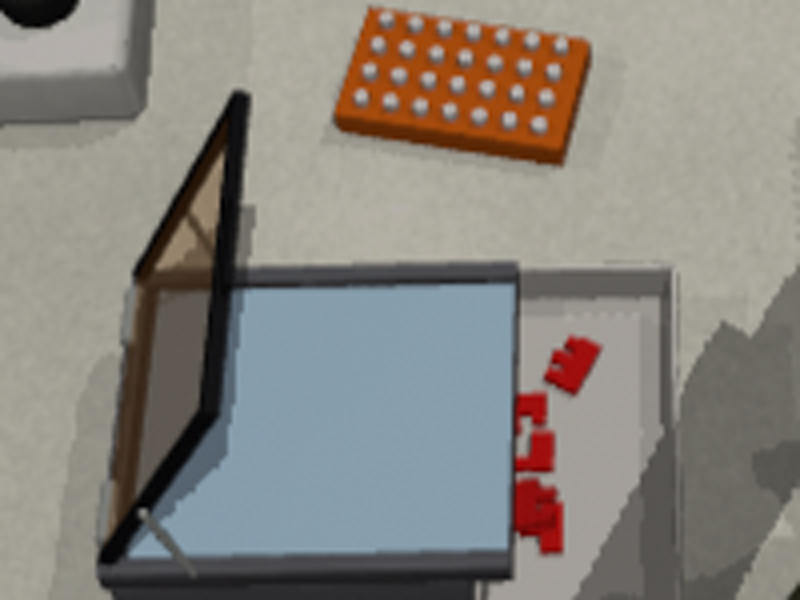

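View pics/top17.png

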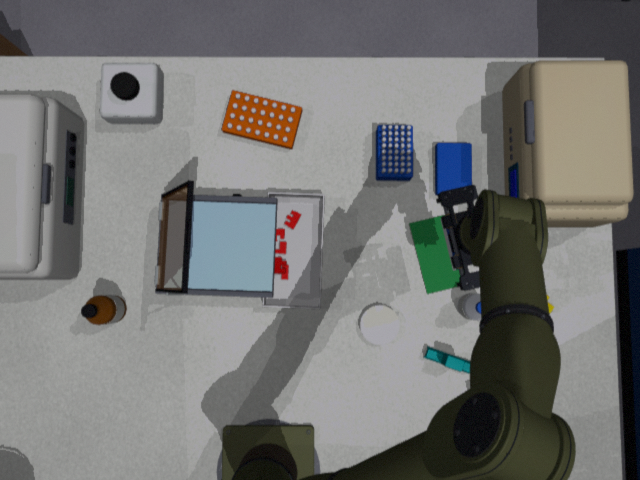

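Glass clear, and five pieces in the tray (two overlapping). Next I set the scraper down on the mat.

Emit:
carry_out(commands=[[-0.001, -0.001, 0.03, 0, 0, 0], [-0.002, -0.001, 0.065, 0, 0, 0], [-0.002, -0.001, 0.095, 0, -0.2, 0], [-0.002, -0.001, 0.12, 0, -0.2, 0], [-0.002, -0.001, 0.135, 0, -0.2, 0], [-0.002, -0.001, 0.144, 0, -0.2, 0], [-0.002, -0.001, 0.149, 0, -0.2, 0], [-0.002, -0.001, 0.149, 0, -0.2, 0]])

```text
clock: 32.65
tool_pos: [0.5032, -0.3942, 0.0414]
eef_rot: [0.624, 0.781, -0.0, 0.002]
contact_force: [-0.4, 0.0, -1.4]
opening: 0.452
```

Emit:
carry_out(commands=[[0, 0, 0.001, 0, 0, 0], [0, 0, 0.002, 0, 0, 0], [0, 0, 0.003, 0, 0, 0], [0, 0, 0.003, 0, 0, 0]])

```text
clock: 33.05
tool_pos: [0.5029, -0.3945, 0.0384]
eef_rot: [0.624, 0.781, -0.001, 0.002]
contact_force: [-0.4, 0.7, -1.0]
opening: 0.45
```

```bash
python3 - <<'E'
from h import *
where()
E
```

```text
t 33.05 edge box mm [  23.6 -533.7    5.4] tilt 0.19 yaw 12.77 F [-0.41  0.7  -1.03] M [-0.04 -0.14 -0.  ] tcp [ 0.5029 -0.3945  0.0384] q [ 0.81  1.   -0.4   1.64  0.6   0.63  0.3 ] op 0.45
```

Emit:
carry_out(commands=[[0, 0, 0.0007, 0, 0, 0], [0, 0, 0.0014, 0, 0, 0], [0, 0, 0.002, 0, 0, 0], [0, 0, 0.002, 0, 0, 0]])

```text
clock: 33.45
tool_pos: [0.5027, -0.3943, 0.036]
eef_rot: [0.624, 0.781, -0.0, 0.001]
contact_force: [0.4, -0.8, -1.3]
opening: 0.448
```

Emit:
carry_out(commands=[[0, 0, 0.0004, 0, 0, 0], [0, 0, 0.0008, 0, 0, 0], [0, 0, 0.0008, 0, 0, 0]])

```text
clock: 33.75
tool_pos: [0.5029, -0.3944, 0.0358]
eef_rot: [0.624, 0.781, -0.001, 0.001]
contact_force: [0.1, -0.1, 4.3]
opening: 0.452
```

Seated at the original height. Now I release and rise.

Emit:
carry_out(commands=[[0, 0, 0, 0, 0, 0], [0, 0, 0, 0, 0, 0], [0, 0, 0, 0, 0, 0], [0, 0, 0, 0, 0, 0], [0, 0, 0, 0, 0, 0], [0, 0, 0, 0, 0, 0], [0, 0, 0, 0, 0, 0]], fingers=0)

```text
clock: 34.45
tool_pos: [0.5028, -0.3944, 0.0353]
eef_rot: [0.624, 0.781, -0.0, 0.001]
contact_force: [-0.3, 0.1, -0.3]
opening: 1.0
```

Emit:
carry_out(commands=[[0, 0, -0.01, 0, 0, 0], [0, 0, -0.03, 0, 0, 0], [0, 0, -0.06, 0, 0, 0], [0, 0, -0.1, 0, 0, 0], [0, 0, -0.14, 0, 0, 0], [0, 0, -0.18, 0, 0, 0], [-0.05, 0, -0.2, 0, 0, 0], [-0.1, 0, -0.2, 0, 0, 0], [-0.14, 0, -0.2, 0, 0, 0], [-0.15, 0, -0.2, 0, 0, 0], [-0.15, 0, -0.2, 0, 0, 0]])

```text
clock: 35.55
tool_pos: [0.535, -0.5421, 0.2355]
eef_rot: [0.625, 0.78, -0.001, 0.002]
contact_force: [0.5, 0.1, -0.3]
opening: 1.001
```

```bash
python3 - <<'E'
from h import *
where()
for n in("top","side"):
    t=r.snapshot(n);cv2.imwrite(f"pics/{n}18.png",t["img"])
    for l in("scraper","tray","mat"):print(n,l,[(np.round(x["xyz"],4).tolist(),round(x["p"],2)) for x in r.spot_point(t,l)][:3])
    if n=="top":cv2.imwrite("pics/c18.png",cv2.resize(t["img"][170:320,230:490],None,fx=3,fy=3,interpolation=2))
E
```

```text
t 35.55 edge box mm [  61.3 -680.   202.6] tilt 0.2 yaw 12.6 F [ 0.54  0.06 -0.29] M [-0.05 -0.04  0.05] tcp [ 0.535  -0.5421  0.2355] q [ 0.93  0.94 -0.53  1.05  0.44  1.25  0.68] op 1.001
top scraper [([0.2466, -0.4127, -0.0013], 0.67), ([0.5022, -0.3948, 0.0027], 0.66), ([0.3948, -0.5964, 0.0007], 0.57)]
top tray [([0.4944, -0.0548, 0.001], 0.92)]
top mat [([0.4937, -0.395, -0.0003], 0.86), ([0.5053, 0.1239, 0.0014], 0.32)]
side scraper [([0.3962, -0.5968, 0.002], 0.84), ([0.5719, -0.0477, 0.0157], 0.66), ([0.2502, -0.4109, -0.0013], 0.63)]
side tray [([0.5015, -0.0569, -0.0013], 0.69)]
side mat [([0.4923, -0.3953, -0.0022], 0.63)]
```

View pics/c18.png

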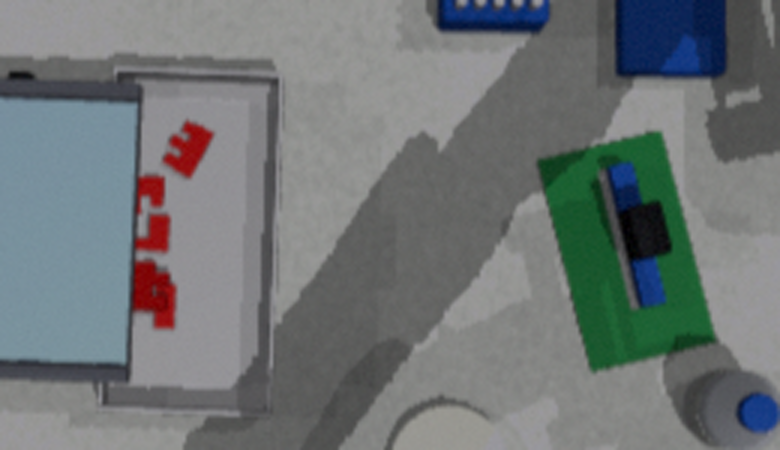

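View pics/side18.png

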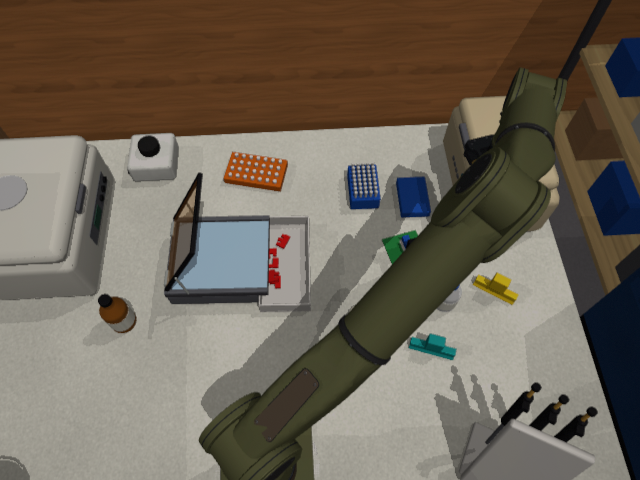

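```bash
python3 - <<'E'
from plant import r
print(r.finish_job())
E
```

```text
the job is handed in; nothing more can be done
None
```

I did the whole job and handed it in at about 35.6 s of the 72 s allowed. No verdict came back.

- **Tray:** I pushed it with the open fingers until it stopped against the housing at about 10 N. Both views afterwards showed it square to the box, within about 0.1° by eye, and where it should be when snug. I judged snugness from the push and the pictures, because the lip hides the joint itself.
- **Scraping:** The scraper is narrower than the spread of the pieces, so it took two draws, leaning about 42° rather than the 35° that stands the blade upright. I touched down at about 3–5 mm/s. At the readings I took, the scraper pressed on the glass with about 12 N just after the first touchdown. I eased that to 4–7 N, and it stayed at about 4–8 N for the rest of both draws.
- **Result:** The last pictures show the glass clear and five red pieces in the tray, two of them overlapping.
- **Scraper:** It stands upright on the green mat, within about 2 mm of where it started. The fingers are open and the arm is clear, with force readings near zero.

**Disagreements in the checks:** The trained network gave the tray centre at x = 0.494 m from the top view and 0.502 m from the side view. My own measurement agreed with the top view. It also missed the scraper on the mat in the side view, because the arm was in the way. The picture of the scraper in the hand sat 2–3 mm off my first estimate, and I corrected for that before scraping.

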